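# Book tins in at the code reader

## Robot

A 6-joint arm with a two-finger parallel gripper is mounted at the origin on a cart in front of the work surface, level with it; the furniture and walls round the work are solid. World frame = base frame: x ahead of the robot, y to its left, z up, the work surface at z = 0. Lengths are in m, angles in rad, forces in N, time in s.
With the tool pointing down it reaches from about 0.4 to 0.825 m from the base axis. Payload 7 kg.
Tool frame: the origin (TCP) lies midway between the tips of the shut fingers; the grasp point (between the pads) lies hold_point_z behind it (hold_point_z is the distance from the TCP to the grasp point, in m); z points along the fingers, y is the line along which they close (so a half turn about z gives the same grasp; the last joint's range is limited). The gripper opens to 88 mm and grips with 3 to 60 N. Pads are 19 mm wide; open, the fingers measure 130 mm over their backs; the gripper's body (78 mm by 193 mm) begins 47 mm behind the grasp point.
Start: joints at [1.403, 0.359, 0.012, 0, -1.224, -0.288], TCP at [0.297, 0.606, 0.227] pointing down, gripper open.
Joint ranges: [-3.07, 3.07], [-1.43, 2.12], [-1.02, 1.25], [-3.03, 1.67], [-3.05, -0], [-3.03, 3.03]. Speed limits (rad/s): [2.39, 2.39, 3.01, 3.14, 3.14, 3.14].

## Interface

Orientations are given as [roll, pitch, yaw] about the fixed x, y, z axes, in that order (R = Rz(yaw) Ry(pitch) Rx(roll)).
In Python, from station import * gives the robot as it stands.
- The arm moves only by the tool apply_moves, never from a script. Its argument "steps" is a list of rows, each an object with "translation": the shift along the world's x, y, z scaled (see below), a list of three; "rotation": the turn, a rotation vector about the world's x, y, z scaled (see below), a list of three. A call has exactly 10 rows; each row is the pose to reach, as a shift and turn from the pose commanded when the call began; what a row does not reach only later rows make up. The controller multiplies each number of a shift by 250 mm and each number of a turn by 30 degrees. A row lasts 1/12 s, in which the tool goes at most 41.7 mm and 7.16 degrees, less where a joint would pass 70% of its speed; a pose out of reach is approached as far as the arm can. A call with a number of a shift or a turn outside -1 to 1 is refused whole. A call with a gripper value outside its range is refused whole. "jaw" is the closure, from -1 (fully open) to 1 (shut), so that 0 is half open, set as the call begins (left out, the last holds). The fingers move at their own pace and stop on an object; "newtons" is the grip in N (left out, the last holds). Time passes only in rows, so rows that repeat a pose let the fingers close, or fill a call up. It gives the time, the measured TCP pose, the force, the opening and the grip force at its end, in the units of the state.
- get_state(): the state, without advancing time (a new reading comes with each control period).
- grab_frame(name): name is "side" or "top" or "wrist"; returns the picture (400x640x3 uint8, blue, green, red); there is no depth.
- camera_model(name): a dict with "fx", "fy", "cx", "cy" (pixels), "k1" (the pictures are not rectified: a ray, as slopes to the right and down, at radius r is drawn at 1 + k1 r^2 times it, then the intrinsics apply), "xyz" and "rotation" of the camera in the world. Camera axes: x right, y down, z forward; pixel columns grow to the right and rows downward; lengths in m; the calibration is good to about 2 mm. A picture is of the moment at which its call begins: read the wrist's pose just before it. camera_model takes no time and is no camera call; for the wrist camera it gives the pose at the moment of the call.
- job_done(): hands the job in; it is judged then, once.
The state is a dict: "t": time; "q": joint angles; "qd": joint speeds; "joint_efforts": joint torques, N m; "eef_pos": TCP position; "ee_rot": TCP orientation; "force": force on the tool from outside, world axes, zero at the start; "moment": the same for the moment, N m; "width": finger opening in m; "gripper_force": force on a finger pad.
Only numpy, scipy, OpenCV 4.12 (cv2) and the standard library are available. Lean on these libraries where they do the work, as an engineer would, in place of code of your own. Each camera call takes 0.05 s, during which the arm holds its last target. There are 200 camera calls.

## Task

Book in the loose tins on the left of the bench: stand every tin upright, centred on a ringed bay of its own in front of the code reader, turned so that its code label squarely faces its scanner window. Leave the selector towards its right-hand end until all of them stand like that; then slide it fully to its left-hand end stop, put all the tins upright on the floor of the tray, and slide the selector fully back to its right-hand end stop. Leave the other things on the bench where they are.

Things in the scene. Friction and masses are not known exactly. Their poses are not given: they have to be found in the camera images.
- tin1: loose round sheet-metal tin, 72 mm high, 210 to 420 g: body and flat lid 58 mm in diameter, foot rim 66 mm in diameter and 6 mm high. Origin at the centre of its underside, z up; its own +x points from its axis to the middle of its printed code label. A thin black bar on the lid runs from the centre to the rim on the label's side. Some starts have two tins only; an absent one is None.
- tin1_mark (a point): middle of that tin's white code label with black squares (24 mm wide, 34 mm high): on the side of the body, 29 mm from its axis, 32 mm above its underside
- tin2: loose round sheet-metal tin, 72 mm high, 210 to 420 g: body and flat lid 58 mm in diameter, foot rim 66 mm in diameter and 6 mm high. Origin at the centre of its underside, z up; its own +x points from its axis to the middle of its printed code label. A thin black bar on the lid runs from the centre to the rim on the label's side. Some starts have two tins only; an absent one is None.
- tin2_mark (a point): middle of that tin's white code label with black squares (24 mm wide, 34 mm high): on the side of the body, 29 mm from its axis, 32 mm above its underside
- tin3: loose round sheet-metal tin, 72 mm high, 210 to 420 g: body and flat lid 58 mm in diameter, foot rim 66 mm in diameter and 6 mm high. Origin at the centre of its underside, z up; its own +x points from its axis to the middle of its printed code label. A thin black bar on the lid runs from the centre to the rim on the label's side. Some starts have two tins only; an absent one is None.
- tin3_mark (a point): middle of that tin's white code label with black squares (24 mm wide, 34 mm high): on the side of the body, 29 mm from its axis, 32 mm above its underside
- reader: fixed grey code reader on the bench, a low housing 55 (x) x 320 (y) x 48 mm high with a selector slide on top. Origin at the centre of its underside, z up; its -x side, turned roughly towards the robot, has three dark scanner windows at y = -100, 0 and +100 mm; +y is its left as seen from the robot. A flat mat (no step worth minding) with three ringed bays lies in front of it.
- bay1 (a point): centre of the right-hand (reader y = -100 mm) ringed bay, at bench height in front of its window: 97.5 mm from the reader's origin along its -x (70 mm from its front face). A tin standing here with its label towards the window, that is with the tin's +x along the reader's +x, can be read.
- bay2 (a point): centre of the middle (reader y = 0) ringed bay, at bench height in front of its window: 97.5 mm from the reader's origin along its -x (70 mm from its front face). A tin standing here with its label towards the window, that is with the tin's +x along the reader's +x, can be read.
- bay3 (a point): centre of the left-hand (reader y = +100 mm) ringed bay, at bench height in front of its window: 97.5 mm from the reader's origin along its -x (70 mm from its front face). A tin standing here with its label towards the window, that is with the tin's +x along the reader's +x, can be read.
- selector (a joint): selector slide on top of the reader, in m: 0 at its right-hand end stop (off), 0.12 at its left-hand end stop (read). It slides along the reader's +y, stays where it is left, and takes about 2 N to move. Its black grip is an upright block, 28 mm along the reader's x, 20 mm along its y and 40 mm high
- selector_top (a point): centre of the top face of the selector's grip, 102.5 mm above the bench; the grip's underside is at 62.5 mm, just above its flat track (top at 62 mm; 40 mm wide, 170 mm long, its middle 50 mm to the left of the reader's middle)
- tray: fixed low dark steel tray, 120 (x) x 290 (y) mm outside, 22 mm high to its rim, walls 5 mm thick, inner floor 11 mm above the bench. Origin at the centre of its underside. Empty at the start; has room for three tins in a row along its y, 90 mm apart. Behind it (away from the robot) lies a fixed heap of scrap on the bench, at x beyond 0.53 m and y between -0.12 and 0.2 m: carry things round it on the robot side
- steel_block: bystander: loose ground steel block, 40 x 60 x 39 mm, origin under its centre
- wood_block: bystander: loose wooden packing block, 55 x 130 x 45 mm, origin under its centre
- tape_roll: bystander: loose roll of masking tape lying flat, 100 mm in diameter, 25 mm high, origin under its centre
Things that resemble listed ones, but are neither listed nor needed, are in the scene too. Leave any orange look-alike of the tin1 alone.

How it is judged:
By the outcome, as a careful person would: the job done as asked, in the order asked, and still so for the second after the job is handed in, with the robot touching nothing.
Of tin1, tin2, tin3 only 2 to 3 are there at a start; the rules pass over those that are not, and their reading is None.
At some moment in a run one of tin1, tin2, tin3 may be knocked a few centimetres aside while the robot is not near it.
Once in a run the grip may slacken for a moment while it holds something.
It also fails if it takes over 210 s, if anything falls off the work surface, if the arm or the gripper's body presses on something with over 40 N, if the wrist force passes 120 N, or if a joint passes its speed limit or range.

## Working session

There is one attempt and no reset: what is moved stays moved. The work goes in short steps, Python scripts to look and compute and a tool call to move; the robot and the scene stay as the last step left them, time stands still between calls to the robot, and variables do not carry over. Pictures are saved under pics/ and viewed, at most 14 in all, crops included, and the job is handed in when it is done.

Besides the shell and the picture viewer there is one more tool, called as name(argument=value, ...), one argument or row to a line, values as JSON. apply_moves: Moves the arm, as the interface text tells. Shifts and turns lie within -1 to 1; 1 stands for 250 mm of shift or 30 degrees of turn. Its arguments: {"type":"object","properties":{"steps":{"type":"array"},"jaw":{"type":"number"},"newtons":{"type":"number"}},"required":["steps"]}

```bash
ls; mkdir -p pics; cat > h.py <<'E'
from station import *
import numpy as np, cv2
from scipy.spatial.transform import Rotation as Ro
def Rm(c):
    R=np.array(c["rotation"],float)
    return R if R.shape==(3,3) else Ro.from_euler('xyz',R).as_matrix()
def ray(c,u,v):
    d=np.array([(u-c["cx"])/c["fx"],(v-c["cy"])/c["fy"]])
    x=d.copy()
    for _ in range(30): x=d/(1+c["k1"]*(x@x))
    return np.array(c["xyz"]),Rm(c)@np.array([x[0],x[1],1])
def on(c,u,v,z):
    o,d=ray(c,u,v); return o+d*(z-o[2])/d[2]
def proj(c,p):
    q=Rm(c).T@(np.array(p)-np.array(c["xyz"])); x=q[:2]/q[2]; x=x*(1+c["k1"]*(x@x))
    return np.array([c["fx"]*x[0]+c["cx"],c["fy"]*x[1]+c["cy"]])
E
python3 - <<'E'
from h import *
print(get_state())
for n in("top","side","wrist"):
    c=camera_model(n); print(n,c); cv2.imwrite(f"pics/{n}0.png",grab_frame(n))
import station; print([x for x in dir(station) if x[0]!='_'])
E
```

```text
pics
{'t': 0.0, 'q': array([ 1.40312439e+00,  3.59335720e-01,  1.10301395e-02, -3.90374936e-04,
       -1.22407136e+00, -2.88085633e-01]), 'qd': array([ 9.12723462e-04, -3.60154820e-04, -9.24153554e-05,  1.28287679e-03,
        1.08333974e-04,  4.72333004e-04]), 'joint_efforts': array([ 1.42080757e-03, -5.82723856e+01,  2.93050396e+01,  6.99701115e+00,
        7.12331981e-03, -1.60876893e-04]), 'eef_pos': array([0.29689823, 0.60563788, 0.22563602]), 'ee_rot': array([ 3.13997290e+00, -9.72734623e-05, -4.55890440e-01]), 'force': array([-0.25201801,  0.24843125,  0.26566668]), 'moment': array([-0.00510791, -0.05338894,  0.03940863]), 'gripper_force': 0.0, 'width': 0.08760834866135317}
top {'fx': 465.8240611099088, 'fy': 465.8240611099088, 'cx': 320.0262225959225, 'cy': 192.67832038525157, 'k1': 0.011877335530587528, 'xyz': array([0.22616332, 0.03362513, 1.77932355]), 'rotation': array([-2.95281734e+00, -2.61473412e-03, -1.55623870e+00])}
side {'fx': 451.5717648000858, 'fy': 451.5717648000858, 'cx': 330.95777762060436, 'cy': 204.47343689463148, 'k1': 0.012280000056201468, 'xyz': array([ 0.28003893, -1.39876377,  0.89651683]), 'rotation': array([-2.06780438,  0.0164549 , -0.19982329])}
wrist {'fx': 332.1433982409869, 'fy': 332.1433982409869, 'cx': 320.0924704145397, 'cy': 199.97071075684414, 'k1': 0.003914144138159094, 'xyz': array([0.3626687 , 0.57385885, 0.38393166]), 'rotation': array([ 2.86561825e+00, -2.49057313e-03, -2.02715982e+00])}
['Unreachable', 'camera_model', 'get_state', 'grab_frame', 'hold_point_z', 'job_done']
```

View pics/top0.png

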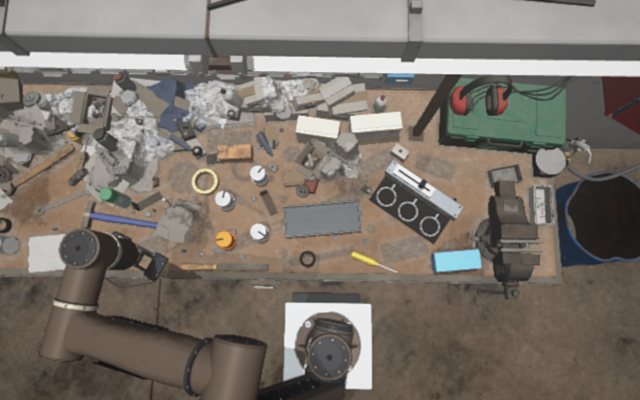

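View pics/side0.png

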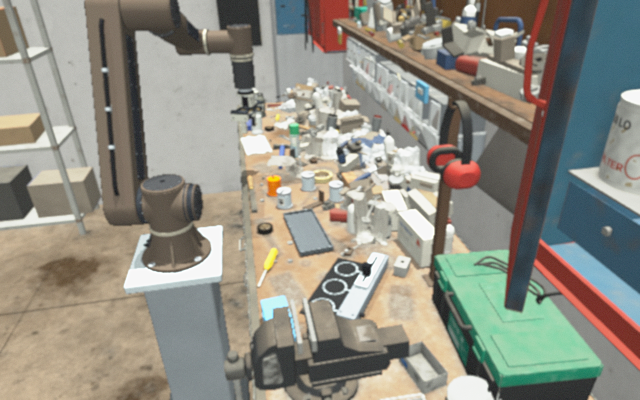

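View pics/wrist0.png

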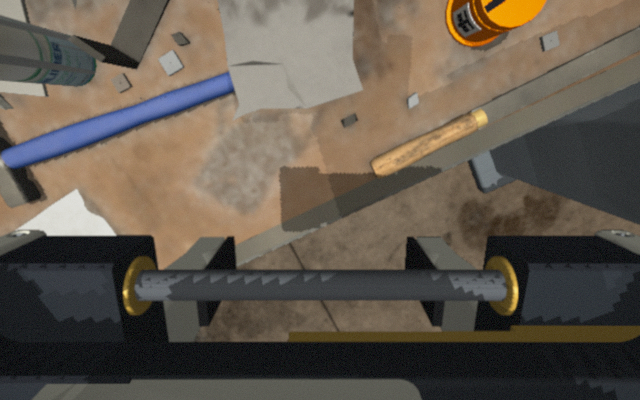

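Top view: white tins near (224,200), (258,175) and (260,233). The orange look-alike at (226,240) is not to be touched. The reader is at (425,190) with bays at (387,195), (408,210) and (430,225), and the tray is at (322,219). Next, one enlarged crop to confirm the tins and the reader.

```bash
python3 - <<'E'
from h import *
im=cv2.imread("pics/top0.png"); c=camera_model("top")
a=cv2.resize(im[150:260,180:290],None,fx=5,fy=5,interpolation=cv2.INTER_CUBIC)[:, :]
b=cv2.resize(im[155:250,365:470],None,fx=5,fy=5,interpolation=cv2.INTER_CUBIC)
cv2.imwrite("pics/a.png",np.hstack([a[:475,:390+100][:, :400] if 0 else cv2.resize(a,(400,400)),cv2.resize(b,(400,400))]))
for n,u,v,z in [("t",224,200,.07),("t",258,175,.07),("t",260,233,.07),("or",226,240,.07),("b1",430,225,0),("b2",408,210,0),("b3",387,195,0),("tray",322,219,.02),("tape",205,181,.025),("wood",235,152,.045),("steel",400,151,.039)]:
    print(n,on(c,u,v,z).round(3))
E
```

```text
t [0.52  0.391 0.07 ]
t [0.617 0.268 0.07 ]
t [0.399 0.252 0.07 ]
or [0.371 0.375 0.07 ]
b1 [ 0.446 -0.39   0.   ]
b2 [ 0.503 -0.307  0.   ]
b3 [ 0.561 -0.226  0.   ]
tray [0.461 0.025 0.02 ]
tape [0.6   0.477 0.025]
wood [0.712 0.364 0.045]
steel [ 0.728 -0.273  0.039]
```

View pics/a.png

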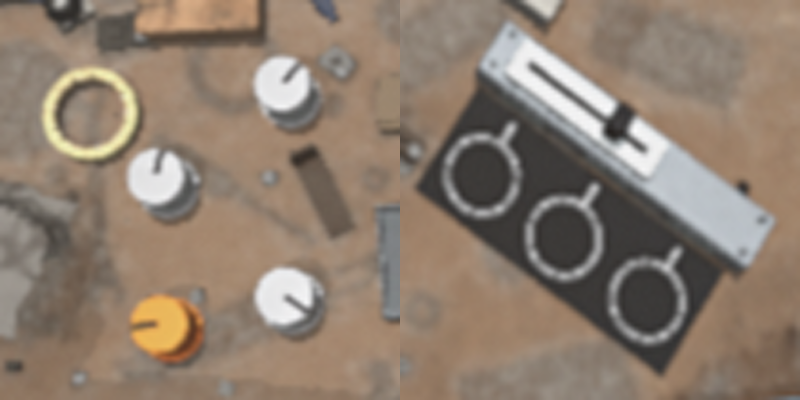

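Crop: all three white tins stand upright. Their lid bars point up-right (tins at (155,178) and (283,85)) and down-right (tin at (285,295)). The orange tin at (160,325) is the decoy. The three rings have ticks towards the reader, and the selector is right of mid-track at (620,122). Next: sub-pixel lid and ring centres, and the wrist view geometry.

```bash
cat >> h.py <<'E'
def blobs(mask,amin,amax):
    n,l,s,ce=cv2.connectedComponentsWithStats(mask.astype(np.uint8))
    return [(ce[i],s[i],l==i) for i in range(1,n) if amin<s[i][4]<amax]
def lids(im,c,amin,amax,z=.072):
    """white lid blobs: fill contour hull, circle centre, bar direction"""
    h=cv2.cvtColor(im,cv2.COLOR_BGR2HSV); m=((h[...,1]<40)&(h[...,2]>195))
    out=[]
    for ce,s,b in blobs(m,amin,amax):
        cn=max(cv2.findContours(b.astype(np.uint8),0,1)[0],key=cv2.contourArea)
        hu=cv2.convexHull(cn); P=np.array([on(c,u,v,z)[:2] for u,v in hu[:,0]])
        A=np.c_[2*P,np.ones(len(P))]; x=np.linalg.lstsq(A,(P**2).sum(1),rcond=None)[0]
        r=np.sqrt(x[2]+x[:2]@x[:2]); res=np.abs(np.hypot(*(P-x[:2]).T)-r).max()
        # bar: dark pixels within lid radius .7
        f=np.zeros(b.shape,np.uint8); cv2.fillPoly(f,[hu],1)
        ys,xs=np.where((f>0)&(im.max(2)<120))
        Q=np.array([on(c,u,v,z)[:2]-x[:2] for u,v in zip(xs,ys)]) if len(xs) else np.zeros((0,2))
        Q=Q[np.hypot(*Q.T)<.024] if len(Q) else Q
        th=np.degrees(np.arctan2(*Q.mean(0)[::-1])) if len(Q) else None
        out.append((ce.round(1),x[:2].round(4),r.round(4),res.round(4),th,len(Q)))
    return out
E
python3 - <<'E'
from h import *
im=cv2.imread("pics/top0.png"); c=camera_model("top")
for o in lids(im[:,:],c,60,600):
    if .02<o[2]<.04: print(o)
g=im.max(2)
w=(g>150); roi=np.zeros_like(w); roi[180:250,370:450]=1
for ce,s,b in blobs(w&roi,15,400): print("ring",ce,s,on(c,*ce,0).round(4))
h=cv2.cvtColor(im,cv2.COLOR_BGR2HSV)
print("hold",hold_point_z)
s=get_state(); cw=camera_model("wrist"); R=Ro.from_euler('xyz',s['ee_rot']).as_matrix()
print("cam in tool",R.T@(np.array(cw['xyz'])-s['eef_pos']), "axis",R.T@Rm(cw)[:,2],"xaxis",R.T@Rm(cw)[:,0])
print("tcp px",proj(cw,s['eef_pos']), "center ground",on(cw,320,200,0.07)-s['eef_pos'])
E
```

```text
(array([268.4,  89.3]), array([0.963 , 0.2395]), np.float64(0.03), np.float64(0.0095), None, 0)
(array([290.5,  83.6]), array([0.9867, 0.1516]), np.float64(0.0346), np.float64(0.0065), None, 0)
(array([399.7, 151.2]), array([ 0.7173, -0.2659]), np.float64(0.0241), np.float64(0.0084), np.float64(-29.41132417917556), 2)
(array([256.8, 172.7]), array([0.6267, 0.2719]), np.float64(0.0273), np.float64(0.0017), None, 0)
(array([221.9, 198.4]), array([0.5268, 0.3979]), np.float64(0.0271), np.float64(0.0007), np.float64(-14.008750649379378), 1)
(array([257.2, 230.6]), array([0.4069, 0.2612]), np.float64(0.0277), np.float64(0.0019), None, 0)
ring [437.91176471 239.41911765] [425 223  25  27 136] [ 0.3914 -0.4184  0.    ]
hold 0.0188
cam in tool [ 7.30221033e-02 -1.33085626e-04 -1.58183221e-01] axis [-2.72621838e-01  8.26499916e-04  9.62120912e-01] xaxis [-4.67865508e-04  9.99999399e-01 -9.91611098e-04]
tcp px [320.11253201 252.3391897 ] center ground [-0.01444888  0.00681152 -0.15586062]
```

apply_moves(
  steps=[
    {"translation": [0.06, -0.05, 0], "rotation": [0, 0, 0.03]},
    {"translation": [0.16, -0.14, 0], "rotation": [0, 0, 0.08]},
    {"translation": [0.28, -0.25, 0], "rotation": [0, 0, 0.14]},
    {"translation": [0.4, -0.36, 0], "rotation": [0, 0, 0.2]},
    {"translation": [0.52, -0.47, 0], "rotation": [0, 0, 0.25]},
    {"translation": [0.64, -0.58, 0], "rotation": [0, 0, 0.3]},
    {"translation": [0.76, -0.69, 0], "rotation": [0, 0, 0.35]},
    {"translation": [0.86, -0.78, 0], "rotation": [0, 0, 0.4]},
    {"translation": [0.92, -0.83, 0], "rotation": [0, 0, 0.4]},
    {"translation": [0.92, -0.83, 0], "rotation": [0, 0, 0.4]},
  ],
  jaw=-1,
)

```text
t: 0.98
eef_pos: [0.5297, 0.3954, 0.2261]
ee_rot: [3.14, 0.0, -0.25]
force: [0.4, 0.7, 0.7]
width: 0.0879
gripper_force: 0.0
```

```bash
cat > look.py <<'E'
from h import *
import sys
s=get_state(); c=camera_model("wrist"); im=grab_frame("wrist"); cv2.imwrite(f"pics/{sys.argv[1]}.png",im)
print("t",round(s['t'],2),s['eef_pos'].round(4),np.degrees(s['ee_rot']).round(2),"w",round(s['width'],4),"F",s['force'].round(1))
for o in lids(im,c,1000,30000):
    if .022<o[2]<.036: print(*o)
E
python3 look.py w1
```

```text
t 0.98 [0.5297 0.3954 0.2261] [179.93   0.   -14.33] w 0.0879 F [0.4 0.7 0.7]
[426.2  41.8] [0.6259 0.2737] 0.0272 0.0007 -43.23303685909487 188
```

View pics/w1.png

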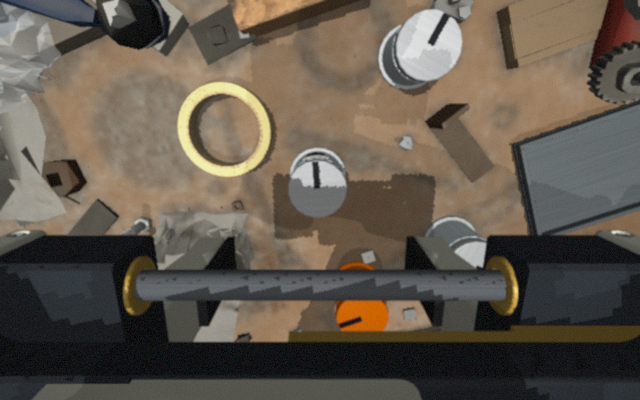

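Tin A's lid is shaded by the gripper at about (318,189), with its bar pointing up to (316,163). Tin B is at (426,45), and tin C is half hidden at (470,245).

```bash
cat >> h.py <<'E'
def lidnear(im,c,u0,v0,z=.072):
    """lid circle by Hough near (u0,v0), then bar direction"""
    g=cv2.medianBlur(cv2.cvtColor(im,cv2.COLOR_BGR2GRAY),3)
    rp=.029*c["fx"]/(np.array(c["xyz"])[2]-z)
    x0,y0=int(u0-2.2*rp),int(max(0,v0-2.2*rp)); x0=max(0,x0); sub=g[y0:int(v0+2.2*rp),x0:int(u0+2.2*rp)]
    C=cv2.HoughCircles(sub,cv2.HOUGH_GRADIENT,1,5,param1=120,param2=12,minRadius=int(rp*.88),maxRadius=int(rp*1.12))
    res=[]
    for u,v,r in (C[0][:4] if C is not None else []):
        u+=x0; v+=y0
        yy,xx=np.mgrid[:g.shape[0],:g.shape[1]]; k=np.hypot(xx-u,yy-v)<.85*r
        lev=np.median(g[k]); ys,xs=np.where(k&(g<.5*lev))
        p=on(c,u,v,z); 
        th=None
        if len(xs)>20:
            q=on(c,xs.mean(),ys.mean(),z)-p; th=round(float(np.degrees(np.arctan2(q[1],q[0]))),1)
        res.append(((u,v,round(float(r),1),round(float(rp),1)),p[:2].round(4),th,len(xs)))
    return res
E
python3 - <<'E'
from h import *
im=cv2.imread("pics/w1.png"); c=camera_model("wrist")
for u,v in((318,188),(428,45)):
    for r in lidnear(im,c,u,v): print(r)
g=cv2.cvtColor(im,cv2.COLOR_BGR2GRAY)
print(g[188,280:360:2]); print(g[140:225:2,330])
E
```

```text
((np.float32(317.5), np.float32(189.5), 28.6, 30.9), array([0.5243, 0.4001]), -7.9, 84)
((np.float32(317.5), np.float32(184.5), 32.3, 30.9), array([0.5291, 0.3989]), -4.6, 91)
((np.float32(317.5), np.float32(177.5), 30.0, 30.9), array([0.5357, 0.3972]), 5.6, 106)
((np.float32(313.5), np.float32(181.5), 27.9, 30.9), array([0.5329, 0.4019]), -35.3, 93)
((np.float32(411.5), np.float32(57.5), 30.1, 30.9), array([0.6186, 0.2913]), 112.0, 402)
((np.float32(428.5), np.float32(41.5), 33.4, 30.9), array([0.6276, 0.2749]), -52.8, 174)
((np.float32(426.5), np.float32(49.5), 31.1, 30.9), array([0.6217, 0.2776]), -42.4, 113)
((np.float32(406.5), np.float32(58.5), 30.1, 30.9), array([0.6189, 0.2957]), 110.3, 567)
[ 74  76  69  70  88 108 110 107 105 110 106 105 107 108 109 111 112  77
  68  77  99 110 110 106 113 109 109 110 117 116 109 108 108  96  72  72
  72  71  71  72]
[113 108 107 107 105 142 204 164  92  92 132 126 171 200 203 199 203 199
 199 200 199 194 195 156 109 110 110 108 107 108 112 110 107 113 108 109
 110  87  68  85  84  86  87]
```

```bash
cat >> h.py <<'E'
def tin(im,c,u,v,z=.072,rpx=None):
    """lid as low-saturation blob seeded at u,v; width-based circle; bar by blackhat + fitLine"""
    g=cv2.cvtColor(im,cv2.COLOR_BGR2GRAY)
    f=.029*c["fx"]/np.linalg.norm(np.array(c["xyz"])-on(c,u,v,z))
    bh=cv2.morphologyEx(g,cv2.MORPH_BLACKHAT,np.ones((11,11)))
    yy,xx=np.mgrid[:g.shape[0],:g.shape[1]]; k=np.hypot(xx-u,yy-v)<.8*f
    ys,xs=np.where(k&(bh>.22*np.median(g[k])))
    if len(xs)<15: return None
    P=np.array([on(c,a,b,z)[:2] for a,b in zip(xs,ys)]).astype(np.float32); p=on(c,u,v,z)[:2]
    dx,dy,x0,y0=cv2.fitLine(P,cv2.DIST_HUBER,0,.01,.01).ravel(); d=np.array([dx,dy])
    if d@(P.mean(0)-p)<0: d=-d
    off=(p-[x0,y0])@[-d[1],d[0]]
    return p.round(4),"th",np.degrees(np.arctan2(d[1],d[0])).round(1),"axis off",off.round(4),"n",len(xs),"r px",f.round(1)
E
python3 - <<'E'
from h import *
im=cv2.imread("pics/w1.png"); c=camera_model("wrist")
print(tin(im,c,318,188.5)); print(tin(im,c,429,43))
E
```

```text
(array([0.5251, 0.3994]), 'th', np.float32(-8.7), 'axis off', np.float64(-0.0007), 'n', 205, 'r px', np.float64(30.0))
(array([0.6263, 0.2747]), 'th', np.float32(-40.3), 'axis off', np.float64(0.0013), 'n', 185, 'r px', np.float64(29.2))
```

apply_moves(
  steps=[
    {"translation": [0, 0, -0.04], "rotation": [0, 0, 0.03]},
    {"translation": [0, 0, -0.1], "rotation": [0, 0, 0.06]},
    {"translation": [0, 0, -0.16], "rotation": [0, 0, 0.1]},
    {"translation": [0, 0, -0.22], "rotation": [0, 0, 0.13]},
    {"translation": [0, 0, -0.28], "rotation": [0, 0, 0.16]},
    {"translation": [0, 0, -0.32], "rotation": [0, 0, 0.16]},
    {"translation": [0, 0, -0.32], "rotation": [0, 0, 0.16]},
    {"translation": [0, 0, -0.32], "rotation": [0, 0, 0.16]},
    {"translation": [0, 0, -0.32], "rotation": [0, 0, 0.16]},
    {"translation": [0, 0, -0.32], "rotation": [0, 0, 0.16]},
  ],
)

```text
t: 1.87
eef_pos: [0.5274, 0.3992, 0.1476]
ee_rot: [-3.14, -0.001, -0.162]
force: [0.8, -0.6, -0.0]
width: 0.0878
gripper_force: 0.0
```

```bash
python3 look.py w2; python3 - <<'E'
from h import *
im=cv2.imread("pics/w2.png");c=camera_model("wrist"); print(proj(c,[.5255,.399,.072]),im.shape)
g=cv2.cvtColor(im,cv2.COLOR_BGR2GRAY)
u,v=proj(c,[.5255,.399,.072]).astype(int); print(u,v,g[v,u-60:u+60:3],g[v-60:v+60:3,u+12])
print(tin(im,c,u,v))
E
```

```text
t 1.87 [0.5274 0.3992 0.1476] [-1.7992e+02 -6.0000e-02 -9.3000e+00] w 0.0878 F [ 0.8 -0.6 -0. ]
[489.4  39.5] [0.6251 0.2739] 0.0274 0.0028 -41.44162515363362 357
[320.88858541 211.31472905] (400, 640, 3)
320 211 [ 73  75  76  74  74  69  68  78 155 142 109 105 110 112 112 113 115 113
 113 109 107 108 111 113 112 111 111 110 108 114 109 117 111  83  71  73
  73  70  72  72] [116 115 188 202  71  76 177 117 162 203 201 206 196 202 201 198 163 109
 109 110 112 111 107 110 108 108 114 109 110 111 110  98  74  76  71  71
  74  74  87  86]
(array([0.5258, 0.3996]), 'th', np.float32(-9.7), 'axis off', np.float64(0.0008), 'n', 313, 'r px', np.float64(39.2))
```

View pics/w2.png

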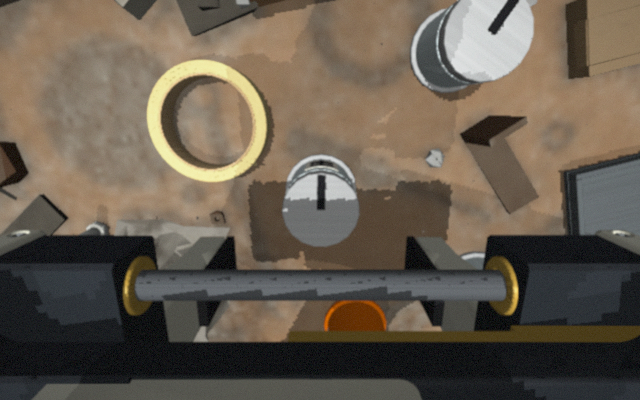

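Lid at (321,210) with the bar straight up: the gripper is centred. Descend, grip and lift.

apply_moves(
  steps=[
    {"translation": [0, 0, -0.04], "rotation": [0, 0, 0]},
    {"translation": [0, 0, -0.1], "rotation": [0, 0, 0]},
    {"translation": [0, 0, -0.17], "rotation": [0, 0, 0]},
    {"translation": [0, 0, -0.24], "rotation": [0, 0, 0]},
    {"translation": [0, 0, -0.31], "rotation": [0, 0, 0]},
    {"translation": [0, 0, -0.38], "rotation": [0, 0, 0]},
    {"translation": [0, 0, -0.44], "rotation": [0, 0, 0]},
    {"translation": [0, 0, -0.48], "rotation": [0, 0, 0]},
    {"translation": [0, 0, -0.5], "rotation": [0, 0, 0]},
    {"translation": [0, 0, -0.5], "rotation": [0, 0, 0]},
  ],
)

```text
t: 2.75
eef_pos: [0.5267, 0.398, 0.0203]
ee_rot: [3.14, 0.001, -0.163]
force: [0.4, 0.0, 0.3]
width: 0.0875
gripper_force: 0.0
```

apply_moves(
  steps=[
    {"translation": [0, 0, 0], "rotation": [0, 0, 0]},
    {"translation": [0, 0, 0], "rotation": [0, 0, 0]},
    {"translation": [0, 0, 0], "rotation": [0, 0, 0]},
    {"translation": [0, 0, 0], "rotation": [0, 0, 0]},
    {"translation": [0, 0, 0], "rotation": [0, 0, 0]},
    {"translation": [0, 0, 0], "rotation": [0, 0, 0]},
    {"translation": [0, 0, 0], "rotation": [0, 0, 0]},
    {"translation": [0, 0, 0], "rotation": [0, 0, 0]},
    {"translation": [0, 0, 0], "rotation": [0, 0, 0]},
    {"translation": [0, 0, 0], "rotation": [0, 0, 0]},
  ],
  jaw=1,
  newtons=35,
)

```text
t: 3.58
eef_pos: [0.5274, 0.3989, 0.0222]
ee_rot: [-3.141, -0.001, -0.162]
force: [-1.7, -0.1, 5.8]
width: 0.0578
gripper_force: 35.0
```

apply_moves(
  steps=[
    {"translation": [0, 0, 0.03], "rotation": [0, 0, 0]},
    {"translation": [0, 0, 0.07], "rotation": [0, 0, 0]},
    {"translation": [0, 0, 0.12], "rotation": [0, 0, 0]},
    {"translation": [0, 0, 0.17], "rotation": [0, 0, 0]},
    {"translation": [0, 0, 0.22], "rotation": [0, 0, 0]},
    {"translation": [0, 0, 0.27], "rotation": [0, 0, 0]},
    {"translation": [0, 0, 0.32], "rotation": [0, 0, 0]},
    {"translation": [0, 0, 0.37], "rotation": [0, 0, 0]},
    {"translation": [0, 0, 0.4], "rotation": [0, 0, 0]},
    {"translation": [0, 0, 0.4], "rotation": [0, 0, 0]},
  ],
)

```text
t: 4.42
eef_pos: [0.528, 0.3995, 0.1242]
ee_rot: [-3.139, -0.002, -0.162]
force: [-0.4, -0.0, -3.8]
width: 0.0575
gripper_force: 35.0
```

apply_moves(
  steps=[
    {"translation": [-0.02, -0.04, 0.01], "rotation": [0, 0, -0.02]},
    {"translation": [-0.06, -0.12, 0.04], "rotation": [0, 0, -0.04]},
    {"translation": [-0.1, -0.21, 0.07], "rotation": [0, 0, -0.07]},
    {"translation": [-0.14, -0.3, 0.1], "rotation": [0, 0, -0.09]},
    {"translation": [-0.19, -0.39, 0.13], "rotation": [0, 0, -0.11]},
    {"translation": [-0.23, -0.48, 0.16], "rotation": [0, 0, -0.13]},
    {"translation": [-0.28, -0.57, 0.18], "rotation": [0, 0, -0.15]},
    {"translation": [-0.32, -0.66, 0.2], "rotation": [0, 0, -0.17]},
    {"translation": [-0.36, -0.74, 0.2], "rotation": [0, 0, -0.19]},
    {"translation": [-0.39, -0.8, 0.2], "rotation": [0, 0, -0.2]},
  ],
)

```text
t: 5.25
eef_pos: [0.428, 0.1963, 0.1712]
ee_rot: [3.141, 0.001, -0.269]
force: [0.0, -1.1, -3.7]
width: 0.0577
gripper_force: 35.0
```

apply_moves(
  steps=[
    {"translation": [0, -0.08, 0.01], "rotation": [0, 0, -0.03]},
    {"translation": [0, -0.17, 0.02], "rotation": [0, 0, -0.07]},
    {"translation": [-0.01, -0.27, 0.03], "rotation": [0, 0, -0.1]},
    {"translation": [-0.02, -0.37, 0.04], "rotation": [0, 0, -0.14]},
    {"translation": [-0.02, -0.47, 0.05], "rotation": [0, 0, -0.17]},
    {"translation": [-0.03, -0.57, 0.06], "rotation": [0, 0, -0.21]},
    {"translation": [-0.03, -0.67, 0.07], "rotation": [0, 0, -0.24]},
    {"translation": [-0.04, -0.78, 0.08], "rotation": [0, 0, -0.28]},
    {"translation": [-0.04, -0.89, 0.08], "rotation": [0, 0, -0.31]},
    {"translation": [-0.04, -1.0, 0.08], "rotation": [0, 0, -0.35]},
  ],
)

```text
t: 6.08
eef_pos: [0.4185, -0.0529, 0.1913]
ee_rot: [-3.141, 0.0, -0.451]
force: [0.0, 0.6, -3.1]
width: 0.0571
gripper_force: 35.0
```

apply_moves(
  steps=[
    {"translation": [0, -0.1, 0], "rotation": [0, 0, -0.04]},
    {"translation": [0.01, -0.21, 0], "rotation": [0, 0, -0.08]},
    {"translation": [0.01, -0.32, 0], "rotation": [0, 0, -0.12]},
    {"translation": [0.02, -0.43, 0], "rotation": [0, 0, -0.16]},
    {"translation": [0.02, -0.54, 0], "rotation": [0, 0, -0.2]},
    {"translation": [0.03, -0.64, 0], "rotation": [0, 0, -0.24]},
    {"translation": [0.03, -0.73, 0], "rotation": [0, 0, -0.28]},
    {"translation": [0.04, -0.79, 0], "rotation": [0, 0, -0.31]},
    {"translation": [0.04, -0.82, 0], "rotation": [0, 0, -0.31]},
    {"translation": [0.04, -0.82, 0], "rotation": [0, 0, -0.31]},
  ],
)

```text
t: 6.92
eef_pos: [0.4287, -0.2575, 0.1907]
ee_rot: [3.141, 0.002, -0.615]
force: [-0.4, -0.2, -3.5]
width: 0.0578
gripper_force: 35.0
```

```bash
python3 look.py w3
```

```text
t 6.92 [ 0.4287 -0.2575  0.1907] [ 1.7996e+02  9.0000e-02 -3.5220e+01] w 0.0578 F [-0.4 -0.2 -3.5]
```

View pics/w3.png

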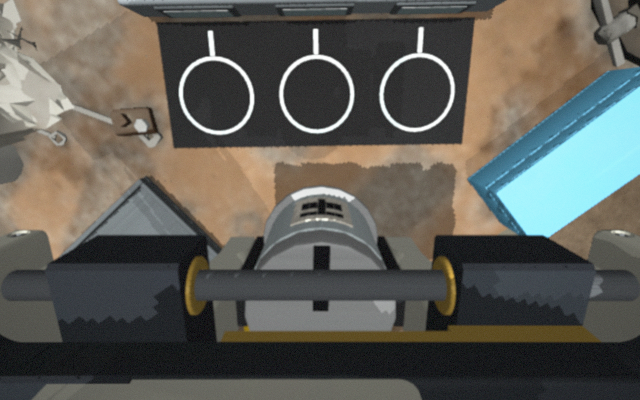

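The three rings are at about (216,96), (317,94) and (418,92), with ticks towards the windows. The held tin's label faces forward and its bar is straight up at (320,277).

```bash
python3 - <<'E'
from h import *
im=cv2.imread("pics/w3.png");c=camera_model("wrist")
g=cv2.cvtColor(im,cv2.COLOR_BGR2GRAY); m=np.zeros_like(g); m[50:140,165:470]=(g[50:140,165:470]>140)
P=[]
for cn in cv2.findContours(m,cv2.RETR_CCOMP,cv2.CHAIN_APPROX_NONE)[0]:
    if cv2.contourArea(cn)>2500:
        W=np.array([on(c,u,v,0)[:2] for u,v in cn[:,0]]).astype(np.float32)
        (x,y),r=cv2.minEnclosingCircle(W); e=cv2.fitEllipse(cn)[0]
        print(np.round(e,1),on(c,*e,0).round(4),r)
E
```

```text
[416.7  91.7] [ 0.4433 -0.3856  0.    ] 0.0388687439262867
[416.7  92.1] [ 0.443  -0.3854  0.    ] 0.0344030037522316
[316.2  93.1] [ 0.5002 -0.3028  0.    ] 0.03957469388842583
[316.3  93.7] [ 0.4997 -0.3026  0.    ] 0.034332275390625
[216.   94.4] [ 0.557  -0.2202  0.    ] 0.04029221460223198
[216.   95.1] [ 0.5565 -0.2197  0.    ] 0.03428022935986519
```

apply_moves(
  steps=[
    {"translation": [0, -0.03, -0.02], "rotation": [0, 0, 0]},
    {"translation": [0.01, -0.09, -0.06], "rotation": [0, 0, 0.01]},
    {"translation": [0.02, -0.16, -0.11], "rotation": [0, 0, 0.01]},
    {"translation": [0.03, -0.23, -0.16], "rotation": [0, 0, 0.02]},
    {"translation": [0.04, -0.3, -0.21], "rotation": [0, 0, 0.02]},
    {"translation": [0.05, -0.37, -0.26], "rotation": [0, 0, 0.02]},
    {"translation": [0.06, -0.44, -0.31], "rotation": [0, 0, 0.02]},
    {"translation": [0.06, -0.49, -0.34], "rotation": [0, 0, 0.02]},
    {"translation": [0.06, -0.516, -0.36], "rotation": [0, 0, 0.02]},
    {"translation": [0.06, -0.516, -0.36], "rotation": [0, 0, 0.02]},
  ],
)

```text
t: 7.8
eef_pos: [0.4439, -0.3856, 0.1002]
ee_rot: [3.141, 0.002, -0.603]
force: [-0.4, 0.0, -3.3]
width: 0.0577
gripper_force: 35.0
```

apply_moves(
  steps=[
    {"translation": [0, 0, -0.03], "rotation": [0, 0, 0]},
    {"translation": [0, 0, -0.08], "rotation": [0, 0, 0]},
    {"translation": [0, 0, -0.13], "rotation": [0, 0, 0]},
    {"translation": [0, 0, -0.18], "rotation": [0, 0, 0]},
    {"translation": [0, 0, -0.23], "rotation": [0, 0, 0]},
    {"translation": [0, 0, -0.27], "rotation": [0, 0, 0]},
    {"translation": [0, 0, -0.3], "rotation": [0, 0, 0]},
    {"translation": [0, 0, -0.31], "rotation": [0, 0, 0]},
    {"translation": [0, 0, -0.31], "rotation": [0, 0, 0]},
    {"translation": [0, 0, -0.31], "rotation": [0, 0, 0]},
  ],
)

```text
t: 8.63
eef_pos: [0.445, -0.3855, 0.0245]
ee_rot: [3.142, -0.001, -0.602]
force: [0.4, 0.1, -3.4]
width: 0.0576
gripper_force: 35.0
```

apply_moves(
  steps=[
    {"translation": [0, 0, 0], "rotation": [0, 0, 0]},
    {"translation": [0, 0, 0], "rotation": [0, 0, 0]},
    {"translation": [0, 0, 0], "rotation": [0, 0, 0]},
    {"translation": [0, 0, 0], "rotation": [0, 0, 0]},
    {"translation": [0, 0, 0], "rotation": [0, 0, 0]},
    {"translation": [0, 0, 0], "rotation": [0, 0, 0]},
    {"translation": [0, 0, 0], "rotation": [0, 0, 0]},
    {"translation": [0, 0, 0], "rotation": [0, 0, 0]},
    {"translation": [0, 0, 0], "rotation": [0, 0, 0]},
    {"translation": [0, 0, 0], "rotation": [0, 0, 0]},
  ],
  jaw=-0.6,
)

```text
t: 9.47
eef_pos: [0.4446, -0.3854, 0.024]
ee_rot: [3.142, 0.0, -0.602]
force: [-0.2, 0.6, -0.2]
width: 0.0703
gripper_force: 0.0
```

apply_moves(
  steps=[
    {"translation": [0, 0, 0.04], "rotation": [0, 0, 0]},
    {"translation": [0, 0, 0.1], "rotation": [0, 0, 0]},
    {"translation": [0, 0, 0.18], "rotation": [0, 0, 0]},
    {"translation": [0, 0, 0.26], "rotation": [0, 0, 0]},
    {"translation": [0, 0, 0.34], "rotation": [0, 0, 0]},
    {"translation": [0, 0, 0.42], "rotation": [0, 0, 0]},
    {"translation": [0, 0, 0.5], "rotation": [0, 0, 0]},
    {"translation": [0, 0, 0.56], "rotation": [0, 0, 0]},
    {"translation": [0, 0, 0.6], "rotation": [0, 0, 0]},
    {"translation": [0, 0, 0.6], "rotation": [0, 0, 0]},
  ],
)

```text
t: 10.3
eef_pos: [0.4457, -0.3861, 0.177]
ee_rot: [-3.141, -0.004, -0.602]
force: [1.0, -0.5, -0.4]
width: 0.0698
gripper_force: 0.0
```

```bash
python3 look.py w4; python3 - <<'E'
from h import *
im=cv2.imread("pics/w4.png");c=camera_model("wrist")
p=proj(c,[.443,-.3855,.072]); print(p, tin(im,c,*p))
for r in lidnear(im,c,*p): print(r)
E
```

```text
t 10.3 [ 0.4457 -0.3861  0.177 ] [-179.98   -0.26  -34.5 ] w 0.0698 F [ 1.  -0.5 -0.4]
[321.27080335 201.12675793] (array([ 0.443 , -0.3855]), 'th', np.float32(-35.5), 'axis off', np.float64(-0.0011), 'n', 226, 'r px', np.float64(35.4))
((np.float32(320.5), np.float32(198.5), 34.9, 36.8), array([ 0.4452, -0.3862]), -32.4, 179)
((np.float32(320.5), np.float32(182.5), 36.0, 36.8), array([ 0.4562, -0.3938]), -27.4, 227)
((np.float32(317.5), np.float32(192.5), 40.4, 36.8), array([ 0.4507, -0.3871]), -22.6, 230)
((np.float32(323.5), np.float32(202.5), 37.1, 36.8), array([ 0.441 , -0.3863]), -46.6, 214)
```

View pics/w4.png

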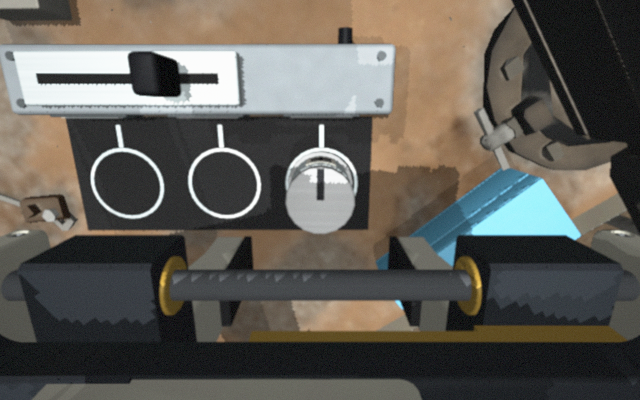

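Tin A stands on bay 1: lid at (320,199), bar straight up to the window. Rings 2 and 3 at (225,184) and (127,184) are free, and the selector grip is at (153,75). Next, tin C.

apply_moves(
  steps=[
    {"translation": [-0.01, 0.04, 0.02], "rotation": [0, 0, -0.05]},
    {"translation": [-0.02, 0.13, 0.04], "rotation": [0, 0, -0.14]},
    {"translation": [-0.03, 0.24, 0.06], "rotation": [0, 0, -0.25]},
    {"translation": [-0.04, 0.36, 0.08], "rotation": [0, 0, -0.37]},
    {"translation": [-0.05, 0.48, 0.1], "rotation": [0, 0, -0.48]},
    {"translation": [-0.06, 0.6, 0.1], "rotation": [0, 0, -0.6]},
    {"translation": [-0.07, 0.7, 0.1], "rotation": [0, 0, -0.7]},
    {"translation": [-0.08, 0.8, 0.1], "rotation": [0, 0, -0.8]},
    {"translation": [-0.09, 0.9, 0.1], "rotation": [0, 0, -0.9]},
    {"translation": [-0.1, 0.98, 0.1], "rotation": [0, 0, -1.0]},
  ],
)

```text
t: 11.18
eef_pos: [0.4185, -0.139, 0.1979]
ee_rot: [3.14, 0.001, -1.128]
force: [0.8, 0.2, -0.2]
width: 0.0704
gripper_force: 0.0
```

apply_moves(
  steps=[
    {"translation": [0, 0.1, 0], "rotation": [0, 0, -0.1]},
    {"translation": [0, 0.2, 0], "rotation": [0, 0, -0.2]},
    {"translation": [0, 0.3, 0], "rotation": [0, 0, -0.3]},
    {"translation": [0, 0.4, 0], "rotation": [0, 0, -0.4]},
    {"translation": [0, 0.5, 0], "rotation": [0, 0, -0.5]},
    {"translation": [0, 0.6, 0], "rotation": [0, 0, -0.6]},
    {"translation": [0, 0.7, 0], "rotation": [0, 0, -0.7]},
    {"translation": [0, 0.8, 0], "rotation": [0, 0, -0.8]},
    {"translation": [0, 0.9, 0], "rotation": [0, 0, -0.9]},
    {"translation": [0, 0.98, 0], "rotation": [0, 0, -1.0]},
  ],
)

```text
t: 12.02
eef_pos: [0.4188, 0.1058, 0.198]
ee_rot: [3.14, -0.001, -1.652]
force: [0.8, -0.3, -0.2]
width: 0.0702
gripper_force: 0.0
```

apply_moves(
  steps=[
    {"translation": [0, 0.09, 0], "rotation": [0, 0, -0.12]},
    {"translation": [-0.01, 0.18, 0], "rotation": [0, 0, -0.26]},
    {"translation": [-0.02, 0.27, 0], "rotation": [0, 0, -0.4]},
    {"translation": [-0.03, 0.36, 0], "rotation": [0, 0, -0.54]},
    {"translation": [-0.04, 0.45, 0], "rotation": [0, 0, -0.68]},
    {"translation": [-0.05, 0.53, 0], "rotation": [0, 0, -0.82]},
    {"translation": [-0.05, 0.59, 0], "rotation": [0, 0, -0.94]},
    {"translation": [-0.05, 0.62, 0], "rotation": [0, 0, -1.0]},
    {"translation": [-0.05, 0.62, 0], "rotation": [0, 0, -1.0]},
    {"translation": [-0.05, 0.62, 0], "rotation": [0, 0, -1.0]},
  ],
  jaw=-1,
)

```text
t: 12.85
eef_pos: [0.4065, 0.2592, 0.1979]
ee_rot: [3.141, -0.002, -2.171]
force: [-0.1, -0.0, -0.8]
width: 0.0873
gripper_force: 0.0
```

```bash
python3 look.py w5; python3 - <<'E'
from h import *
im=cv2.imread("pics/w5.png");c=camera_model("wrist")
p=proj(c,[.407,.261,.072]); print(p, tin(im,c,*p))
for r in lidnear(im,c,*p): print(r)
E
```

```text
t 12.85 [0.4065 0.2592 0.1979] [ 1.7998e+02 -1.3000e-01 -1.2441e+02] w 0.0873 F [-0.1 -0.  -0.8]
[322.7 205.9] [0.4064 0.2638] 0.0265 0.0045 -125.3694612072676 16
[320.66882729 194.94175864] (array([0.407, 0.261]), 'th', np.float32(-119.2), 'axis off', np.float64(0.0032), 'n', 191, 'r px', np.float64(32.7))
((np.float32(323.5), np.float32(193.5), 32.0, 33.9), array([0.4042, 0.2613]), -122.0, 219)
((np.float32(324.5), np.float32(188.5), 34.2, 33.9), array([0.4009, 0.2581]), -115.5, 139)
((np.float32(321.5), np.float32(178.5), 29.7, 33.9), array([0.398 , 0.2492]), -139.6, 173)
((np.float32(323.5), np.float32(183.5), 34.2, 33.9), array([0.3991, 0.2538]), -120.6, 169)
```

View pics/w5.png

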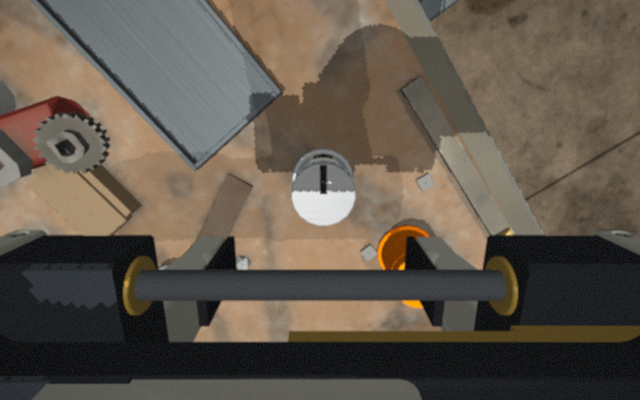

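Tin C's lid is at (324,194), its bar is vertical (already aligned), and the orange decoy at (405,270) stays clear. Grasp it.

apply_moves(
  steps=[
    {"translation": [-0.01, 0.008, -0.04], "rotation": [0, 0, 0]},
    {"translation": [-0.01, 0.008, -0.12], "rotation": [0, 0, 0]},
    {"translation": [-0.01, 0.008, -0.21], "rotation": [0, 0, 0]},
    {"translation": [-0.01, 0.008, -0.31], "rotation": [0, 0, 0]},
    {"translation": [-0.01, 0.008, -0.41], "rotation": [0, 0, 0]},
    {"translation": [-0.01, 0.008, -0.51], "rotation": [0, 0, 0]},
    {"translation": [-0.01, 0.008, -0.6], "rotation": [0, 0, 0]},
    {"translation": [-0.01, 0.008, -0.66], "rotation": [0, 0, 0]},
    {"translation": [-0.01, 0.008, -0.7], "rotation": [0, 0, 0]},
    {"translation": [-0.01, 0.008, -0.7], "rotation": [0, 0, 0]},
  ],
)

```text
t: 13.73
eef_pos: [0.4033, 0.2593, 0.0215]
ee_rot: [3.141, -0.005, -2.174]
force: [0.0, -0.9, -0.1]
width: 0.0878
gripper_force: 0.0
```

apply_moves(
  steps=[
    {"translation": [0, 0, 0], "rotation": [0, 0, 0]},
    {"translation": [0, 0, 0], "rotation": [0, 0, 0]},
    {"translation": [0, 0, 0], "rotation": [0, 0, 0]},
    {"translation": [0, 0, 0], "rotation": [0, 0, 0]},
    {"translation": [0, 0, 0], "rotation": [0, 0, 0]},
    {"translation": [0, 0, 0], "rotation": [0, 0, 0]},
    {"translation": [0, 0, 0], "rotation": [0, 0, 0]},
    {"translation": [0, 0, 0], "rotation": [0, 0, 0]},
    {"translation": [0, 0, 0], "rotation": [0, 0, 0]},
    {"translation": [0, 0, 0], "rotation": [0, 0, 0]},
  ],
  jaw=1,
  newtons=35,
)

```text
t: 14.57
eef_pos: [0.4048, 0.2618, 0.0247]
ee_rot: [-3.141, 0.001, -2.173]
force: [-1.4, -1.0, 6.5]
width: 0.0575
gripper_force: 35.0
```

apply_moves(
  steps=[
    {"translation": [0, 0, 0.03], "rotation": [0, 0, 0]},
    {"translation": [0, 0, 0.08], "rotation": [0, 0, 0]},
    {"translation": [0, 0, 0.15], "rotation": [0, 0, 0]},
    {"translation": [0, 0, 0.22], "rotation": [0, 0, 0]},
    {"translation": [0, 0, 0.3], "rotation": [0, 0, 0]},
    {"translation": [0, 0, 0.38], "rotation": [0, 0, 0]},
    {"translation": [0, 0, 0.45], "rotation": [0, 0, 0]},
    {"translation": [0, 0, 0.51], "rotation": [0, 0, 0]},
    {"translation": [0, 0, 0.55], "rotation": [0, 0, 0]},
    {"translation": [0, 0, 0.56], "rotation": [0, 0, 0]},
  ],
)

```text
t: 15.4
eef_pos: [0.4049, 0.262, 0.1657]
ee_rot: [-3.142, 0.002, -2.173]
force: [0.4, 0.2, -2.9]
width: 0.0576
gripper_force: 35.0
```

apply_moves(
  steps=[
    {"translation": [0, -0.04, 0.01], "rotation": [0, 0, 0.05]},
    {"translation": [0.01, -0.11, 0.02], "rotation": [0, 0, 0.13]},
    {"translation": [0.02, -0.2, 0.04], "rotation": [0, 0, 0.23]},
    {"translation": [0.03, -0.29, 0.06], "rotation": [0, 0, 0.34]},
    {"translation": [0.03, -0.39, 0.08], "rotation": [0, 0, 0.45]},
    {"translation": [0.04, -0.49, 0.1], "rotation": [0, 0, 0.56]},
    {"translation": [0.05, -0.59, 0.1], "rotation": [0, 0, 0.67]},
    {"translation": [0.05, -0.69, 0.1], "rotation": [0, 0, 0.78]},
    {"translation": [0.06, -0.79, 0.1], "rotation": [0, 0, 0.89]},
    {"translation": [0.06, -0.89, 0.1], "rotation": [0, 0, 1.0]},
  ],
)

```text
t: 16.23
eef_pos: [0.419, 0.0377, 0.1882]
ee_rot: [3.14, -0.0, -1.647]
force: [0.4, -0.1, -2.7]
width: 0.0573
gripper_force: 35.0
```

apply_moves(
  steps=[
    {"translation": [0, -0.1, 0], "rotation": [0, 0, 0.11]},
    {"translation": [0, -0.2, 0], "rotation": [0, 0, 0.22]},
    {"translation": [0, -0.3, 0], "rotation": [0, 0, 0.33]},
    {"translation": [0, -0.4, 0], "rotation": [0, 0, 0.44]},
    {"translation": [0, -0.5, 0], "rotation": [0, 0, 0.55]},
    {"translation": [0, -0.6, 0], "rotation": [0, 0, 0.66]},
    {"translation": [0, -0.7, 0], "rotation": [0, 0, 0.77]},
    {"translation": [0, -0.8, 0], "rotation": [0, 0, 0.87]},
    {"translation": [0, -0.89, 0], "rotation": [0, 0, 0.95]},
    {"translation": [0, -0.96, 0], "rotation": [0, 0, 1.0]},
  ],
)

```text
t: 17.07
eef_pos: [0.4186, -0.2023, 0.1879]
ee_rot: [3.14, 0.001, -1.125]
force: [0.1, -0.4, -4.0]
width: 0.0579
gripper_force: 35.0
```

apply_moves(
  steps=[
    {"translation": [0.02, -0.04, 0], "rotation": [0, 0, 0.1]},
    {"translation": [0.05, -0.08, 0], "rotation": [0, 0, 0.25]},
    {"translation": [0.08, -0.12, 0], "rotation": [0, 0, 0.4]},
    {"translation": [0.1, -0.16, 0], "rotation": [0, 0, 0.55]},
    {"translation": [0.12, -0.19, 0], "rotation": [0, 0, 0.7]},
    {"translation": [0.12, -0.2, 0], "rotation": [0, 0, 0.84]},
    {"translation": [0.12, -0.2, 0], "rotation": [0, 0, 0.95]},
    {"translation": [0.12, -0.2, 0], "rotation": [0, 0, 1.0]},
    {"translation": [0.12, -0.2, 0], "rotation": [0, 0, 1.0]},
    {"translation": [0.12, -0.2, 0], "rotation": [0, 0, 1.0]},
  ],
)

```text
t: 17.9
eef_pos: [0.449, -0.2507, 0.1881]
ee_rot: [3.141, 0.002, -0.604]
force: [0.2, 1.1, -5.0]
width: 0.0576
gripper_force: 35.0
```

```bash
python3 look.py w6; python3 - <<'E'
from h import *
c=camera_model("wrist"); im=cv2.imread("pics/w6.png")
g=cv2.cvtColor(im,cv2.COLOR_BGR2GRAY)
for cn in cv2.findContours((g>135).astype(np.uint8),cv2.RETR_CCOMP,cv2.CHAIN_APPROX_NONE)[0]:
    if 1500<cv2.contourArea(cn)<9000:
        e=cv2.fitEllipse(cn); print(np.round(e[0],1),np.round(e[1]),on(c,*e[0],0).round(4))
for p in ((.500,-.3027,0),(.557,-.220,0),(.4445,-.3855,.072)): print(proj(c,p).round(1))
# bar of held tin
s=get_state(); z=s['eef_pos'][2]+.0458
ys,xs=np.where((g[240:268,300:345]<70)); 
print(xs.mean()+300 if len(xs) else None,[ (y+240, round(float(xs[ys==y].mean())+300,1)) for y in range(0,28,4) if (ys==y).any()])
E
```

```text
t 17.9 [ 0.449  -0.2507  0.1881] [ 1.7997e+02  1.0000e-01 -3.4590e+01] w 0.0576 F [ 0.2  1.1 -5. ]
[462.  107.6] [ 0.4439 -0.3847] 0.0282 0.0003 -36.77779019646204 205
[ 65.2 211. ] [ 72. 121.] [ 0.5759 -0.0006  0.    ]
[588.2 192.1] [ 76. 160.] [ 0.2715 -0.4789  0.    ]
[ 53.6 103.6] [ 70. 128.] [ 0.6616 -0.0746  0.    ]
[334.3 102.6] [71. 93.] [ 0.5034 -0.3058  0.    ]
[334.4 107.1] [67. 70.] [ 0.4998 -0.3035  0.    ]
[233.9 103. ] [71. 93.] [ 0.5601 -0.223   0.    ]
[234.3 107.4] [66. 71.] [ 0.5566 -0.2207  0.    ]
[63.5 21.7] [ 56. 132.] [ 0.7077 -0.1375  0.    ]
[333.6 107.4]
[233.6 107.4]
[462.7 106.1]
319.5 [(244, 319.5), (248, 319.5), (252, 319.5), (256, 319.5), (260, 319.5), (264, 319.5)]
```

View pics/w6.png

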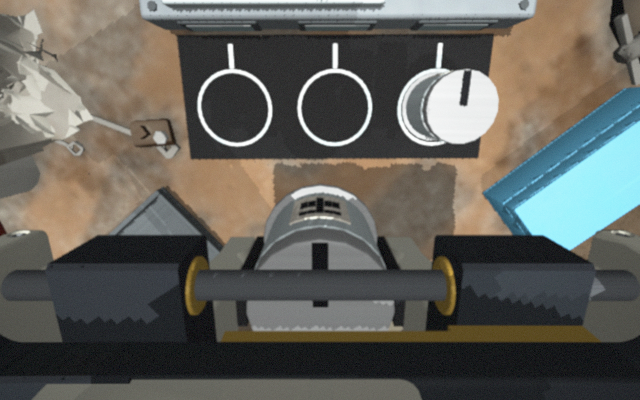

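Tin A reads (0.444,-0.385), within 1.5 mm of bay 1. Ring 2 is at (334,107) → (0.500,-0.303) and ring 3 at (234,107) → (0.557,-0.221). The held tin C's label is straight ahead.

apply_moves(
  steps=[
    {"translation": [0.01, -0.01, -0.02], "rotation": [0, 0, 0]},
    {"translation": [0.04, -0.04, -0.07], "rotation": [0, 0, 0]},
    {"translation": [0.07, -0.07, -0.13], "rotation": [0, 0, 0]},
    {"translation": [0.11, -0.11, -0.19], "rotation": [0, 0, 0]},
    {"translation": [0.14, -0.14, -0.25], "rotation": [0, 0, 0]},
    {"translation": [0.17, -0.18, -0.3], "rotation": [0, 0, 0]},
    {"translation": [0.19, -0.2, -0.34], "rotation": [0, 0, 0]},
    {"translation": [0.204, -0.21, -0.36], "rotation": [0, 0, 0]},
    {"translation": [0.204, -0.21, -0.36], "rotation": [0, 0, 0]},
    {"translation": [0.204, -0.21, -0.36], "rotation": [0, 0, 0]},
  ],
)

```text
t: 18.78
eef_pos: [0.5005, -0.3033, 0.0989]
ee_rot: [3.141, 0.001, -0.603]
force: [-0.2, 0.2, -2.6]
width: 0.0577
gripper_force: 35.0
```

apply_moves(
  steps=[
    {"translation": [0, 0, -0.03], "rotation": [0, 0, 0]},
    {"translation": [0, 0, -0.08], "rotation": [0, 0, 0]},
    {"translation": [0, 0, -0.13], "rotation": [0, 0, 0]},
    {"translation": [0, 0, -0.18], "rotation": [0, 0, 0]},
    {"translation": [0, 0, -0.22], "rotation": [0, 0, 0]},
    {"translation": [0, 0, -0.26], "rotation": [0, 0, 0]},
    {"translation": [0, 0, -0.28], "rotation": [0, 0, 0]},
    {"translation": [0, 0, -0.29], "rotation": [0, 0, 0]},
    {"translation": [0, 0, -0.29], "rotation": [0, 0, 0]},
    {"translation": [0, 0, -0.29], "rotation": [0, 0, 0]},
  ],
)

```text
t: 19.62
eef_pos: [0.501, -0.3035, 0.0269]
ee_rot: [-3.142, -0.001, -0.602]
force: [0.5, -0.1, -4.3]
width: 0.0576
gripper_force: 35.0
```

apply_moves(
  steps=[
    {"translation": [0, 0, 0], "rotation": [0, 0, 0]},
    {"translation": [0, 0, 0], "rotation": [0, 0, 0]},
    {"translation": [0, 0, 0], "rotation": [0, 0, 0]},
    {"translation": [0, 0, 0], "rotation": [0, 0, 0]},
    {"translation": [0, 0, 0], "rotation": [0, 0, 0]},
    {"translation": [0, 0, 0], "rotation": [0, 0, 0]},
    {"translation": [0, 0, 0], "rotation": [0, 0, 0]},
    {"translation": [0, 0, 0], "rotation": [0, 0, 0]},
    {"translation": [0, 0, 0], "rotation": [0, 0, 0]},
    {"translation": [0, 0, 0], "rotation": [0, 0, 0]},
  ],
  jaw=-0.6,
)

```text
t: 20.45
eef_pos: [0.5006, -0.3034, 0.0265]
ee_rot: [3.142, 0.0, -0.602]
force: [0.5, -0.1, 0.2]
width: 0.0699
gripper_force: 0.0
```

apply_moves(
  steps=[
    {"translation": [0, 0, 0.04], "rotation": [0, 0, 0]},
    {"translation": [0, 0, 0.1], "rotation": [0, 0, 0]},
    {"translation": [0, 0, 0.18], "rotation": [0, 0, 0]},
    {"translation": [0, 0, 0.26], "rotation": [0, 0, 0]},
    {"translation": [0, 0, 0.34], "rotation": [0, 0, 0]},
    {"translation": [0, 0, 0.42], "rotation": [0, 0, 0]},
    {"translation": [0, 0, 0.5], "rotation": [0, 0, 0]},
    {"translation": [0, 0, 0.58], "rotation": [0, 0, 0]},
    {"translation": [0, 0, 0.64], "rotation": [0, 0, 0]},
    {"translation": [0, 0, 0.66], "rotation": [0, 0, 0]},
  ],
)

```text
t: 21.28
eef_pos: [0.5017, -0.304, 0.1952]
ee_rot: [-3.141, -0.005, -0.602]
force: [0.4, -0.1, -0.1]
width: 0.0699
gripper_force: 0.0
```

```bash
python3 look.py w7; python3 - <<'E'
from h import *
im=cv2.imread("pics/w7.png");c=camera_model("wrist")
p=proj(c,[.5,-.303,.072]); print(p, tin(im,c,*p))
for r in lidnear(im,c,*p): print(r)
p=proj(c,[.443,-.3855,.072]); print(p, tin(im,c,*p))
im=grab_frame("top"); c=camera_model("top"); cv2.imwrite("pics/top1.png",im)
for o in lids(im,c,60,600):
    if .025<o[2]<.03: print(o)
E
```

```text
t 21.28 [ 0.5017 -0.304   0.1952] [-179.94   -0.26  -34.49] w 0.0699 F [ 0.4 -0.1 -0.1]
[320.29525773 195.44023483] (array([ 0.5  , -0.303]), 'th', np.float32(-34.3), 'axis off', np.float64(-0.0002), 'n', 197, 'r px', np.float64(33.1))
((np.float32(320.5), np.float32(192.5), 33.0, 34.3), array([ 0.5021, -0.3047]), -32.6, 137)
((np.float32(320.5), np.float32(178.5), 30.6, 34.3), array([ 0.5124, -0.3117]), -28.0, 174)
((np.float32(320.5), np.float32(185.5), 31.9, 34.3), array([ 0.5073, -0.3082]), -30.1, 137)
((np.float32(325.5), np.float32(196.5), 36.3, 34.3), array([ 0.4966, -0.3062]), -116.0, 288)
[434.8582024  195.66648146] (array([ 0.443 , -0.3855]), 'th', np.float32(-33.8), 'axis off', np.float64(-0.0008), 'n', 188, 'r px', np.float64(31.3))
(array([281.4, 103. ]), array([0.9076, 0.1949]), np.float64(0.0276), np.float64(0.0025), None, 0)
(array([ 63.7, 106. ]), array([0.8753, 1.021 ]), np.float64(0.0251), np.float64(0.0057), None, 0)
(array([219.2, 120.6]), array([0.8239, 0.4318]), np.float64(0.0295), np.float64(0.0107), None, 0)
(array([149.5, 144.4]), array([0.7308, 0.6792]), np.float64(0.0251), np.float64(0.0035), None, 0)
(array([ 91.2, 148.8]), array([0.7133, 0.8978]), np.float64(0.0262), np.float64(0.009), None, 0)
(array([539.9, 215.6]), array([ 0.4819, -0.7766]), np.float64(0.0282), np.float64(0.0071), None, 0)
```

apply_moves(
  steps=[
    {"translation": [-0.02, 0.04, 0.02], "rotation": [0, 0, -0.02]},
    {"translation": [-0.05, 0.12, 0.04], "rotation": [0, 0, -0.04]},
    {"translation": [-0.08, 0.22, 0.06], "rotation": [0, 0, -0.06]},
    {"translation": [-0.11, 0.32, 0.08], "rotation": [0, 0, -0.08]},
    {"translation": [-0.14, 0.42, 0.1], "rotation": [0, 0, -0.1]},
    {"translation": [-0.17, 0.52, 0.1], "rotation": [0, 0, -0.12]},
    {"translation": [-0.2, 0.62, 0.1], "rotation": [0, 0, -0.14]},
    {"translation": [-0.23, 0.72, 0.1], "rotation": [0, 0, -0.16]},
    {"translation": [-0.26, 0.81, 0.1], "rotation": [0, 0, -0.19]},
    {"translation": [-0.287, 0.9, 0.1], "rotation": [0, 0, -0.22]},
  ],
  jaw=-1,
)

```text
t: 22.22
eef_pos: [0.4275, -0.0775, 0.2154]
ee_rot: [3.14, 0.001, -0.718]
force: [0.7, 1.2, 0.5]
width: 0.088
gripper_force: 0.0
```

apply_moves(
  steps=[
    {"translation": [0, 0.1, 0], "rotation": [0, 0, 0]},
    {"translation": [0, 0.2, 0], "rotation": [0, 0, 0]},
    {"translation": [0, 0.3, 0], "rotation": [0, 0, 0]},
    {"translation": [0, 0.4, 0], "rotation": [0, 0, 0]},
    {"translation": [0, 0.5, 0], "rotation": [0, 0, 0]},
    {"translation": [0, 0.6, 0], "rotation": [0, 0, 0]},
    {"translation": [0, 0.7, 0], "rotation": [0, 0, 0]},
    {"translation": [0, 0.8, 0], "rotation": [0, 0, 0]},
    {"translation": [0, 0.9, 0], "rotation": [0, 0, 0]},
    {"translation": [0, 1.0, 0], "rotation": [0, 0, 0]},
  ],
)

```text
t: 23.05
eef_pos: [0.428, 0.1724, 0.2154]
ee_rot: [3.14, 0.0, -0.718]
force: [0.5, 0.1, 0.2]
width: 0.0876
gripper_force: 0.0
```

apply_moves(
  steps=[
    {"translation": [0.02, 0.1, 0], "rotation": [0, 0, 0]},
    {"translation": [0.06, 0.2, 0], "rotation": [0, 0, 0]},
    {"translation": [0.12, 0.28, 0], "rotation": [0, 0, 0]},
    {"translation": [0.2, 0.35, 0], "rotation": [0, 0, 0]},
    {"translation": [0.3, 0.4, 0], "rotation": [0, 0, 0]},
    {"translation": [0.41, 0.42, 0], "rotation": [0, 0, 0]},
    {"translation": [0.52, 0.42, 0], "rotation": [0, 0, 0]},
    {"translation": [0.62, 0.42, 0], "rotation": [0, 0, 0]},
    {"translation": [0.68, 0.42, 0], "rotation": [0, 0, 0]},
    {"translation": [0.68, 0.42, 0], "rotation": [0, 0, 0]},
  ],
)

```text
t: 23.88
eef_pos: [0.6006, 0.2759, 0.2135]
ee_rot: [3.138, 0.0, -0.719]
force: [-0.4, -0.0, -0.1]
width: 0.0875
gripper_force: 0.0
```

```bash
python3 look.py w8; python3 - <<'E'
from h import *
im=cv2.imread("pics/w8.png");c=camera_model("wrist")
p=proj(c,[.6255,.2737,.072]); print(p, tin(im,c,*p))
for r in lidnear(im,c,*p): print(r)
E
```

```text
t 23.88 [0.6006 0.2759 0.2135] [ 1.7979e+02  2.0000e-02 -4.1210e+01] w 0.0875 F [-0.4 -0.  -0.1]
[ 30.4 103.2] [0.815  0.4195] 0.0252 0.0055 -45.471270514733035 23
[302.0340659  164.97754161] (array([0.6255, 0.2737]), 'th', np.float32(-43.1), 'axis off', np.float64(0.0006), 'n', 214, 'r px', np.float64(31.6))
((np.float32(303.5), np.float32(163.5), 32.2, 32.1), array([0.6256, 0.2718]), -38.1, 115)
((np.float32(305.5), np.float32(156.5), 31.0, 32.1), array([0.6292, 0.2662]), -24.1, 150)
((np.float32(303.5), np.float32(169.5), 33.3, 32.1), array([0.6215, 0.2755]), -38.9, 87)
```

View pics/w8.png

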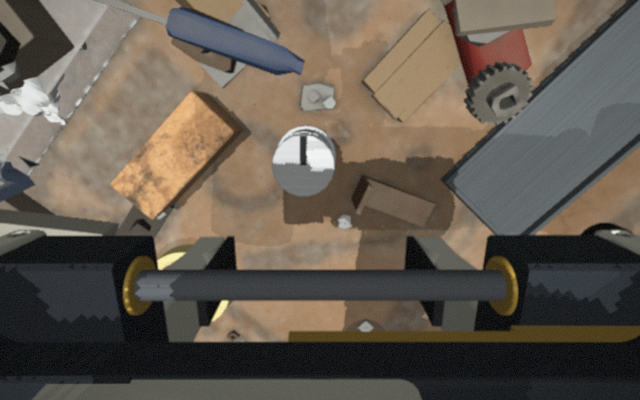

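Tin B's lid is at (304,164) with the bar straight up. There is a small brown scrap piece at (395,200) near the right finger, so check that clearance.

```bash
python3 - <<'E'
from h import *
c=camera_model("wrist"); a=np.radians(-41.5); X=np.array([np.cos(a),np.sin(a)]);Y=np.array([np.sin(a),-np.cos(a)]); t=np.array([.625,.272])
for z in (0,.02,.04):
  for u,v in((366,177),(354,209),(435,200),(420,228),(318,97),(330,108),(344,222),(240,130),(160,215)):
    q=on(c,u,v,z)[:2]-t; print(z,(u,v),(q@X).round(3),(q@Y).round(3))
E
```

```text
0 (366, 177) -0.027 0.068
0 (354, 209) -0.065 0.055
0 (435, 200) -0.054 0.149
0 (420, 228) -0.089 0.135
0 (318, 97) 0.06 0.013
0 (330, 108) 0.049 0.026
0 (344, 222) -0.081 0.044
0 (240, 130) 0.025 -0.073
0 (160, 215) -0.073 -0.173
0.02 (366, 177) -0.023 0.065
0.02 (354, 209) -0.059 0.053
0.02 (435, 200) -0.048 0.142
0.02 (420, 228) -0.081 0.128
0.02 (318, 97) 0.06 0.013
0.02 (330, 108) 0.049 0.025
0.02 (344, 222) -0.074 0.042
0.02 (240, 130) 0.027 -0.068
0.02 (160, 215) -0.067 -0.163
0.04 (366, 177) -0.018 0.062
0.04 (354, 209) -0.053 0.051
0.04 (435, 200) -0.043 0.135
0.04 (420, 228) -0.074 0.122
0.04 (318, 97) 0.059 0.013
0.04 (330, 108) 0.049 0.024
0.04 (344, 222) -0.067 0.041
0.04 (240, 130) 0.028 -0.064
0.04 (160, 215) -0.06 -0.153
```

apply_moves(
  steps=[
    {"translation": [0.03, -0.005, -0.04], "rotation": [0, 0, 0]},
    {"translation": [0.07, -0.01, -0.12], "rotation": [0, 0, 0]},
    {"translation": [0.098, -0.016, -0.22], "rotation": [0, 0, 0]},
    {"translation": [0.098, -0.016, -0.33], "rotation": [0, 0, 0]},
    {"translation": [0.098, -0.016, -0.44], "rotation": [0, 0, 0]},
    {"translation": [0.098, -0.016, -0.55], "rotation": [0, 0, 0]},
    {"translation": [0.098, -0.016, -0.65], "rotation": [0, 0, 0]},
    {"translation": [0.098, -0.016, -0.72], "rotation": [0, 0, 0]},
    {"translation": [0.098, -0.016, -0.76], "rotation": [0, 0, 0]},
    {"translation": [0.098, -0.016, -0.76], "rotation": [0, 0, 0]},
  ],
  jaw=-0.73,
)

```text
t: 24.77
eef_pos: [0.6214, 0.2715, 0.0235]
ee_rot: [3.137, 0.001, -0.718]
force: [-1.2, 0.4, -0.1]
width: 0.0756
gripper_force: 0.0
```

apply_moves(
  steps=[
    {"translation": [0, 0, 0], "rotation": [0, 0, 0]},
    {"translation": [0, 0, 0], "rotation": [0, 0, 0]},
    {"translation": [0, 0, 0], "rotation": [0, 0, 0]},
    {"translation": [0, 0, 0], "rotation": [0, 0, 0]},
    {"translation": [0, 0, 0], "rotation": [0, 0, 0]},
    {"translation": [0, 0, 0], "rotation": [0, 0, 0]},
    {"translation": [0, 0, 0], "rotation": [0, 0, 0]},
    {"translation": [0, 0, 0], "rotation": [0, 0, 0]},
    {"translation": [0, 0, 0], "rotation": [0, 0, 0]},
    {"translation": [0, 0, 0], "rotation": [0, 0, 0]},
  ],
  jaw=1,
  newtons=35,
)

```text
t: 25.6
eef_pos: [0.6245, 0.2734, 0.0283]
ee_rot: [-3.139, -0.001, -0.717]
force: [-0.1, 0.8, 6.7]
width: 0.0573
gripper_force: 35.0
```

apply_moves(
  steps=[
    {"translation": [0, 0, 0.03], "rotation": [0, 0, 0]},
    {"translation": [0, 0, 0.08], "rotation": [0, 0, 0]},
    {"translation": [0, 0, 0.16], "rotation": [0, 0, 0]},
    {"translation": [0, 0, 0.25], "rotation": [0, 0, 0]},
    {"translation": [0, 0, 0.34], "rotation": [0, 0, 0]},
    {"translation": [0, 0, 0.43], "rotation": [0, 0, 0]},
    {"translation": [0, 0, 0.52], "rotation": [0, 0, 0]},
    {"translation": [0, 0, 0.6], "rotation": [0, 0, 0]},
    {"translation": [0, 0, 0.65], "rotation": [0, 0, 0]},
    {"translation": [0, 0, 0.68], "rotation": [0, 0, 0]},
  ],
)

```text
t: 26.43
eef_pos: [0.6236, 0.2726, 0.199]
ee_rot: [-3.139, -0.0, -0.718]
force: [-0.2, 1.3, -3.6]
width: 0.0573
gripper_force: 35.0
```

apply_moves(
  steps=[
    {"translation": [-0.06, 0, 0], "rotation": [0, 0, 0.02]},
    {"translation": [-0.18, 0, 0], "rotation": [0, 0, 0.04]},
    {"translation": [-0.32, -0.01, 0], "rotation": [0, 0, 0.06]},
    {"translation": [-0.46, -0.04, 0], "rotation": [0, 0, 0.08]},
    {"translation": [-0.58, -0.1, 0], "rotation": [0, 0, 0.1]},
    {"translation": [-0.67, -0.19, 0], "rotation": [0, 0, 0.12]},
    {"translation": [-0.73, -0.3, 0], "rotation": [0, 0, 0.14]},
    {"translation": [-0.76, -0.43, 0], "rotation": [0, 0, 0.17]},
    {"translation": [-0.76, -0.56, 0], "rotation": [0, 0, 0.2]},
    {"translation": [-0.76, -0.68, 0], "rotation": [0, 0, 0.22]},
  ],
)

```text
t: 27.27
eef_pos: [0.4318, 0.1009, 0.1963]
ee_rot: [3.141, 0.001, -0.6]
force: [0.8, -0.9, -3.4]
width: 0.0577
gripper_force: 35.0
```

apply_moves(
  steps=[
    {"translation": [0, -0.1, 0], "rotation": [0, 0, 0]},
    {"translation": [0, -0.2, 0], "rotation": [0, 0, 0]},
    {"translation": [0, -0.3, 0], "rotation": [0, 0, 0]},
    {"translation": [0, -0.4, 0], "rotation": [0, 0, 0]},
    {"translation": [0, -0.5, 0], "rotation": [0, 0, 0]},
    {"translation": [0, -0.6, 0], "rotation": [0, 0, 0]},
    {"translation": [0, -0.7, 0], "rotation": [0, 0, 0]},
    {"translation": [0, -0.8, 0], "rotation": [0, 0, 0]},
    {"translation": [0, -0.9, 0], "rotation": [0, 0, 0]},
    {"translation": [0, -1.0, 0], "rotation": [0, 0, 0]},
  ],
)

```text
t: 28.1
eef_pos: [0.4323, -0.1486, 0.1961]
ee_rot: [3.141, 0.001, -0.603]
force: [1.7, 0.7, -3.1]
width: 0.0574
gripper_force: 35.0
```

apply_moves(
  steps=[
    {"translation": [0.03, -0.05, 0], "rotation": [0, 0, 0]},
    {"translation": [0.07, -0.09, 0], "rotation": [0, 0, 0]},
    {"translation": [0.12, -0.12, 0], "rotation": [0, 0, 0]},
    {"translation": [0.17, -0.12, 0], "rotation": [0, 0, 0]},
    {"translation": [0.22, -0.12, 0], "rotation": [0, 0, 0]},
    {"translation": [0.26, -0.12, 0], "rotation": [0, 0, 0]},
    {"translation": [0.28, -0.12, 0], "rotation": [0, 0, 0]},
    {"translation": [0.28, -0.12, 0], "rotation": [0, 0, 0]},
    {"translation": [0.28, -0.12, 0], "rotation": [0, 0, 0]},
    {"translation": [0.28, -0.12, 0], "rotation": [0, 0, 0]},
  ],
)

```text
t: 28.93
eef_pos: [0.5029, -0.1771, 0.1965]
ee_rot: [3.141, 0.0, -0.602]
force: [0.1, -0.2, -2.9]
width: 0.058
gripper_force: 35.0
```

```bash
python3 look.py w9
```

```text
t 28.93 [ 0.5029 -0.1771  0.1965] [ 1.7999e+02  3.0000e-02 -3.4490e+01] w 0.058 F [ 0.1 -0.2 -2.9]
[151.1 106.4] [ 0.6407 -0.1059] 0.027 0.0049 None 0
[568.8 111.4] [ 0.4439 -0.3846] 0.0283 0.0004 -38.26511957914162 210
```

View pics/w9.png

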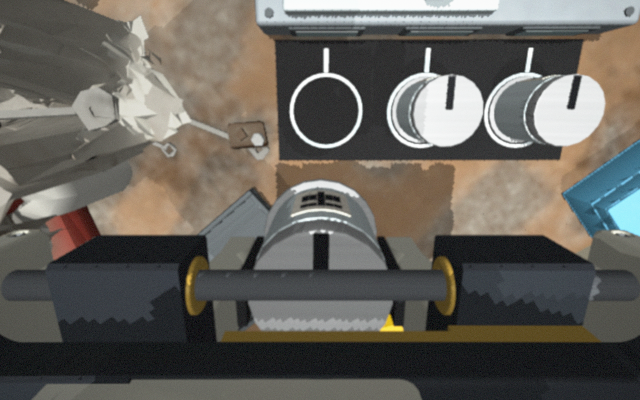

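Ring 3 is free at (326,109), and tins C (445,110) and A (568,111) stand. The heap's edge reaches about (190,120), so check the gripper's clearance from it and tin A's angle.

```bash
python3 - <<'E'
from h import *
im=cv2.imread("pics/w9.png");c=camera_model("wrist"); a=np.radians(-34.6); X=np.array([np.cos(a),np.sin(a)]);Y=np.array([-np.sin(a),np.cos(a)])
print(tin(im,c,567,111), tin(im,c,445,111))
t=np.array([.557,-.2205]); print(on(c,326,109,0))
for z in (0,.05,.09):
  for u,v in((185,120),(145,50),(110,165),(230,125),(265,150)):
    q=on(c,u,v,z)[:2]-t; print(z,(u,v),"x",(q@X).round(3),"y",(q@Y).round(3))
E
```

```text
(array([ 0.4445, -0.3834]), 'th', np.float32(-32.6), 'axis off', np.float64(0.0025), 'n', 165, 'r px', np.float64(27.7)) (array([ 0.5013, -0.301 ]), 'th', np.float32(-32.4), 'axis off', np.float64(0.003), 'n', 191, 'r px', np.float64(32.0))
[ 0.55685826 -0.22199838  0.        ]
0 (185, 120) x -0.011 y 0.145
0 (145, 50) x 0.056 y 0.177
0 (110, 165) x -0.058 y 0.231
0 (230, 125) x -0.016 y 0.099
0 (265, 150) x -0.041 y 0.063
0.05 (185, 120) x -0.008 y 0.125
0.05 (145, 50) x 0.049 y 0.153
0.05 (110, 165) x -0.049 y 0.199
0.05 (230, 125) x -0.013 y 0.086
0.05 (265, 150) x -0.035 y 0.055
0.09 (185, 120) x -0.007 y 0.11
0.09 (145, 50) x 0.043 y 0.133
0.09 (110, 165) x -0.042 y 0.173
0.09 (230, 125) x -0.011 y 0.075
0.09 (265, 150) x -0.03 y 0.049
```

apply_moves(
  steps=[
    {"translation": [0.01, -0.01, -0.02], "rotation": [0, 0, 0]},
    {"translation": [0.04, -0.03, -0.07], "rotation": [0, 0, 0]},
    {"translation": [0.08, -0.06, -0.13], "rotation": [0, 0, 0]},
    {"translation": [0.12, -0.09, -0.19], "rotation": [0, 0, 0]},
    {"translation": [0.15, -0.12, -0.25], "rotation": [0, 0, 0]},
    {"translation": [0.18, -0.15, -0.3], "rotation": [0, 0, 0]},
    {"translation": [0.2, -0.17, -0.34], "rotation": [0, 0, 0]},
    {"translation": [0.216, -0.178, -0.36], "rotation": [0, 0, 0]},
    {"translation": [0.216, -0.178, -0.36], "rotation": [0, 0, 0]},
    {"translation": [0.216, -0.178, -0.36], "rotation": [0, 0, 0]},
  ],
)

```text
t: 29.82
eef_pos: [0.5573, -0.222, 0.1066]
ee_rot: [3.141, 0.0, -0.602]
force: [1.2, 0.6, -3.3]
width: 0.0575
gripper_force: 35.0
```

apply_moves(
  steps=[
    {"translation": [0, 0, -0.03], "rotation": [0, 0, 0]},
    {"translation": [0, 0, -0.08], "rotation": [0, 0, 0]},
    {"translation": [0, 0, -0.13], "rotation": [0, 0, 0]},
    {"translation": [0, 0, -0.18], "rotation": [0, 0, 0]},
    {"translation": [0, 0, -0.23], "rotation": [0, 0, 0]},
    {"translation": [0, 0, -0.27], "rotation": [0, 0, 0]},
    {"translation": [0, 0, -0.3], "rotation": [0, 0, 0]},
    {"translation": [0, 0, -0.31], "rotation": [0, 0, 0]},
    {"translation": [0, 0, -0.31], "rotation": [0, 0, 0]},
    {"translation": [0, 0, -0.31], "rotation": [0, 0, 0]},
  ],
)

```text
t: 30.65
eef_pos: [0.5578, -0.222, 0.0296]
ee_rot: [-3.141, -0.001, -0.602]
force: [-0.5, -0.1, -2.6]
width: 0.0575
gripper_force: 35.0
```

apply_moves(
  steps=[
    {"translation": [0, 0, 0], "rotation": [0, 0, 0]},
    {"translation": [0, 0, 0], "rotation": [0, 0, 0]},
    {"translation": [0, 0, 0], "rotation": [0, 0, 0]},
    {"translation": [0, 0, 0], "rotation": [0, 0, 0]},
    {"translation": [0, 0, 0], "rotation": [0, 0, 0]},
    {"translation": [0, 0, 0], "rotation": [0, 0, 0]},
    {"translation": [0, 0, 0], "rotation": [0, 0, 0]},
    {"translation": [0, 0, 0], "rotation": [0, 0, 0]},
    {"translation": [0, 0, 0], "rotation": [0, 0, 0]},
    {"translation": [0, 0, 0], "rotation": [0, 0, 0]},
  ],
  jaw=-0.6,
)

```text
t: 31.48
eef_pos: [0.5574, -0.2219, 0.029]
ee_rot: [3.142, 0.0, -0.602]
force: [-0.8, -0.1, -0.3]
width: 0.0702
gripper_force: 0.0
```

apply_moves(
  steps=[
    {"translation": [0, 0, 0.04], "rotation": [0, 0, 0]},
    {"translation": [0, 0, 0.1], "rotation": [0, 0, 0]},
    {"translation": [0, 0, 0.18], "rotation": [0, 0, 0]},
    {"translation": [0, 0, 0.27], "rotation": [0, 0, 0]},
    {"translation": [-0.02, -0.03, 0.36], "rotation": [0, 0, 0]},
    {"translation": [-0.07, -0.1, 0.45], "rotation": [0, 0, 0]},
    {"translation": [-0.13, -0.18, 0.54], "rotation": [0, 0, 0]},
    {"translation": [-0.19, -0.26, 0.63], "rotation": [0, 0, 0]},
    {"translation": [-0.22, -0.31, 0.68], "rotation": [0, 0, 0]},
    {"translation": [-0.23, -0.33, 0.7], "rotation": [0, 0, 0]},
  ],
)

```text
t: 32.32
eef_pos: [0.4996, -0.3063, 0.2078]
ee_rot: [-3.141, -0.004, -0.604]
force: [0.8, 0.3, 0.8]
width: 0.0702
gripper_force: 0.0
```

```bash
python3 look.py w10; python3 - <<'E'
from h import *
im=cv2.imread("pics/w10.png");c=camera_model("wrist")
for b in ((.443,-.3852),(.500,-.303),(.557,-.221)):
    p=proj(c,[*b,.072]); print(p.round(1), tin(im,c,*p))
E
```

```text
t 32.32 [ 0.4996 -0.3063  0.2078] [-179.94   -0.25  -34.58] w 0.0702 F [0.8 0.3 0.8]
[208.5 189.2] [ 0.5561 -0.2242] 0.0293 0.0043 -22.858937421931696 138
[426.6 191.9] (array([ 0.443 , -0.3852]), 'th', np.float32(-34.2), 'axis off', np.float64(-0.0006), 'n', 171, 'r px', np.float64(30.3))
[316.9 191.7] (array([ 0.5  , -0.303]), 'th', np.float32(-30.9), 'axis off', np.float64(0.0006), 'n', 176, 'r px', np.float64(31.8))
[207.3 191.4] (array([ 0.557, -0.221]), 'th', np.float32(-36.6), 'axis off', np.float64(-0.0001), 'n', 146, 'r px', np.float64(30.1))
```

View pics/w10.png

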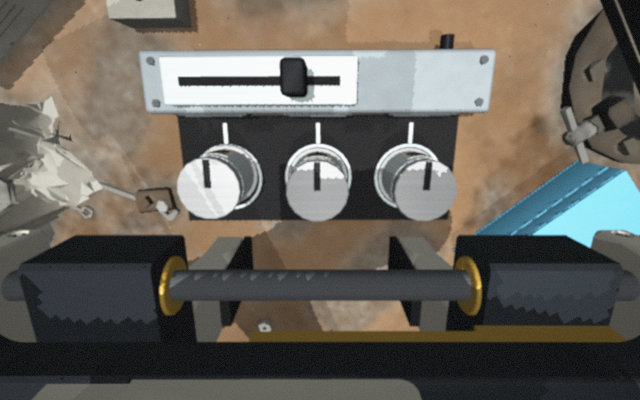

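All three tins stand centred on their bays, bars towards the windows (lids at (208,188), (317,188) and (425,188)). The selector grip is at (293,77). Next, measure the selector.

```bash
python3 - <<'E'
from h import *
im=cv2.imread("pics/w10.png");c=camera_model("wrist"); g=cv2.cvtColor(im,cv2.COLOR_BGR2GRAY)
m=np.zeros_like(g); m[55:102,272:318]=g[55:102,272:318]<75
m=cv2.morphologyEx(m,cv2.MORPH_OPEN,np.ones((13,13)))
b=blobs(m,100,5000); a=np.radians(-34.6); X=np.array([np.cos(a),np.sin(a)]);Y=np.array([-np.sin(a),np.cos(a)])
ro=np.array([.5,-.303])+.0975*X; print("reader",ro)
for ce,s,_ in b:
    for z in (.1025,):
        p=on(c,*ce,z)[:2]; print(ce,s,p.round(4),"rel",((p-ro)@X).round(4),((p-ro)@Y).round(4))
q=ro+0.11*Y; print("left end grip",q, "right end",ro-.01*Y)
E
```

```text
reader [ 0.5802558  -0.35836477]
[293.40546218  77.13760504] [281  58  26  39 952] [ 0.5885 -0.3434] rel -0.0017 0.017
left end grip [ 0.64271861 -0.26781976] right end [ 0.57457736 -0.36659613]
```

apply_moves(
  steps=[
    {"translation": [0.03, -0.01, 0], "rotation": [0, 0, 0]},
    {"translation": [0.09, -0.04, 0], "rotation": [0, 0, 0]},
    {"translation": [0.16, -0.07, 0], "rotation": [0, 0, 0]},
    {"translation": [0.23, -0.1, 0], "rotation": [0, 0, 0]},
    {"translation": [0.3, -0.13, -0.02], "rotation": [0, 0, 0]},
    {"translation": [0.35, -0.151, -0.06], "rotation": [0, 0, 0]},
    {"translation": [0.36, -0.151, -0.12], "rotation": [0, 0, 0]},
    {"translation": [0.36, -0.151, -0.18], "rotation": [0, 0, 0]},
    {"translation": [0.36, -0.151, -0.22], "rotation": [0, 0, 0]},
    {"translation": [0.36, -0.151, -0.22], "rotation": [0, 0, 0]},
  ],
  jaw=-0.14,
)

```text
t: 33.2
eef_pos: [0.5888, -0.3407, 0.1447]
ee_rot: [3.14, 0.006, -0.602]
force: [-0.6, -0.4, 0.2]
width: 0.0503
gripper_force: 0.0
```

```bash
python3 look.py w11
```

```text
t 33.2 [ 0.5888 -0.3407  0.1447] [179.92   0.36 -34.49] w 0.0503 F [-0.6 -0.4  0.2]
[359.9 203.8] [ 0.582  -0.3663] 0.0269 0.0101 75.29286961099878 600
```

View pics/w11.png

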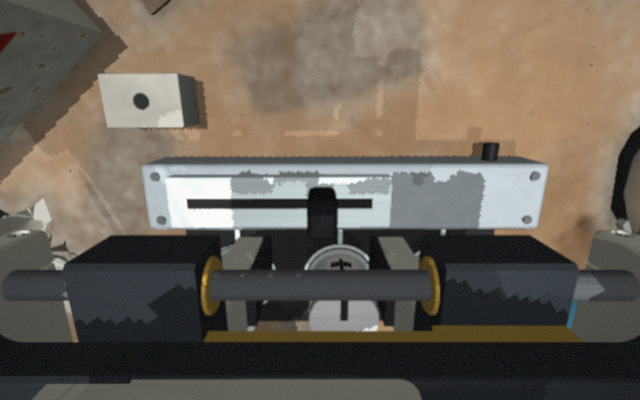

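The grip is centred between the fingers at (322,215). Descend, close gently and slide left.

apply_moves(
  steps=[
    {"translation": [0, 0, -0.03], "rotation": [0, 0, 0]},
    {"translation": [0, 0, -0.08], "rotation": [0, 0, 0]},
    {"translation": [0, 0, -0.14], "rotation": [0, 0, 0]},
    {"translation": [0, 0, -0.2], "rotation": [0, 0, 0]},
    {"translation": [0, 0, -0.25], "rotation": [0, 0, 0]},
    {"translation": [0, 0, -0.28], "rotation": [0, 0, 0]},
    {"translation": [0, 0, -0.3], "rotation": [0, 0, 0]},
    {"translation": [0, 0, -0.3], "rotation": [0, 0, 0]},
    {"translation": [0, 0, -0.3], "rotation": [0, 0, 0]},
    {"translation": [0, 0, -0.3], "rotation": [0, 0, 0]},
  ],
)

```text
t: 34.08
eef_pos: [0.5904, -0.3424, 0.0749]
ee_rot: [-3.141, -0.001, -0.602]
force: [-0.7, -0.2, 0.2]
width: 0.0499
gripper_force: 0.0
```

apply_moves(
  steps=[
    {"translation": [0, 0, 0], "rotation": [0, 0, 0]},
    {"translation": [0, 0, 0], "rotation": [0, 0, 0]},
    {"translation": [0, 0, 0], "rotation": [0, 0, 0]},
    {"translation": [0, 0, 0], "rotation": [0, 0, 0]},
    {"translation": [0, 0, 0], "rotation": [0, 0, 0]},
    {"translation": [0, 0, 0], "rotation": [0, 0, 0]},
    {"translation": [0, 0, 0], "rotation": [0, 0, 0]},
    {"translation": [0, 0, 0], "rotation": [0, 0, 0]},
    {"translation": [0, 0, 0], "rotation": [0, 0, 0]},
    {"translation": [0, 0, 0], "rotation": [0, 0, 0]},
  ],
  jaw=1,
  newtons=12,
)

```text
t: 34.92
eef_pos: [0.5899, -0.3422, 0.0742]
ee_rot: [3.142, -0.0, -0.602]
force: [-0.3, 0.6, 1.6]
width: 0.0195
gripper_force: 12.0
```

apply_moves(
  steps=[
    {"translation": [0.01, 0.01, 0], "rotation": [0, 0, 0]},
    {"translation": [0.03, 0.04, 0], "rotation": [0, 0, 0]},
    {"translation": [0.05, 0.08, 0], "rotation": [0, 0, 0]},
    {"translation": [0.08, 0.12, 0], "rotation": [0, 0, 0]},
    {"translation": [0.11, 0.16, 0], "rotation": [0, 0, 0]},
    {"translation": [0.14, 0.2, 0], "rotation": [0, 0, 0]},
    {"translation": [0.16, 0.235, 0], "rotation": [0, 0, 0]},
    {"translation": [0.18, 0.26, 0], "rotation": [0, 0, 0]},
    {"translation": [0.193, 0.28, 0], "rotation": [0, 0, 0]},
    {"translation": [0.2, 0.29, 0], "rotation": [0, 0, 0]},
  ],
)

```text
t: 35.75
eef_pos: [0.6404, -0.2684, 0.0742]
ee_rot: [3.142, 0.0, -0.601]
force: [-3.1, -0.7, 4.8]
width: 0.02
gripper_force: 12.0
```

apply_moves(
  steps=[
    {"translation": [0.004, 0.006, 0], "rotation": [0, 0, 0]},
    {"translation": [0.008, 0.012, 0], "rotation": [0, 0, 0]},
    {"translation": [0.012, 0.017, 0], "rotation": [0, 0, 0]},
    {"translation": [0.014, 0.02, 0], "rotation": [0, 0, 0]},
    {"translation": [0.014, 0.02, 0], "rotation": [0, 0, 0]},
    {"translation": [0.014, 0.02, 0], "rotation": [0, 0, 0]},
    {"translation": [0.014, 0.02, 0], "rotation": [0, 0, 0]},
    {"translation": [0.014, 0.02, 0], "rotation": [0, 0, 0]},
    {"translation": [0.014, 0.02, 0], "rotation": [0, 0, 0]},
    {"translation": [0.014, 0.02, 0], "rotation": [0, 0, 0]},
  ],
)

```text
t: 36.58
eef_pos: [0.6416, -0.2666, 0.0742]
ee_rot: [3.138, 0.002, -0.603]
force: [-5.8, -9.6, 6.2]
width: 0.0199
gripper_force: 12.0
```

apply_moves(
  steps=[
    {"translation": [0.004, 0.006, 0], "rotation": [0, 0, 0]},
    {"translation": [0.008, 0.012, 0], "rotation": [0, 0, 0]},
    {"translation": [0.01, 0.015, 0], "rotation": [0, 0, 0]},
    {"translation": [0.01, 0.015, 0], "rotation": [0, 0, 0]},
    {"translation": [0.01, 0.015, 0], "rotation": [0, 0, 0]},
    {"translation": [0.01, 0.015, 0], "rotation": [0, 0, 0]},
    {"translation": [0.01, 0.015, 0], "rotation": [0, 0, 0]},
    {"translation": [0.01, 0.015, 0], "rotation": [0, 0, 0]},
    {"translation": [0.01, 0.015, 0], "rotation": [0, 0, 0]},
    {"translation": [0.01, 0.015, 0], "rotation": [0, 0, 0]},
  ],
)

```text
t: 37.42
eef_pos: [0.6421, -0.2657, 0.0742]
ee_rot: [3.134, 0.003, -0.604]
force: [-12.6, -22.0, 5.8]
width: 0.0211
gripper_force: 12.0
```

apply_moves(
  steps=[
    {"translation": [0, 0, 0], "rotation": [0, 0, 0]},
    {"translation": [0, 0, 0], "rotation": [0, 0, 0]},
    {"translation": [0, 0, 0], "rotation": [0, 0, 0]},
    {"translation": [0, 0, 0], "rotation": [0, 0, 0]},
    {"translation": [0, 0, 0], "rotation": [0, 0, 0]},
    {"translation": [0, 0, 0], "rotation": [0, 0, 0]},
    {"translation": [0, 0, 0.04], "rotation": [0, 0, 0]},
    {"translation": [0, 0, 0.1], "rotation": [0, 0, 0]},
    {"translation": [0, 0, 0.16], "rotation": [0, 0, 0]},
    {"translation": [0, 0, 0.22], "rotation": [0, 0, 0]},
  ],
  jaw=-0.14,
)

```text
t: 38.25
eef_pos: [0.6461, -0.2606, 0.1304]
ee_rot: [-3.142, -0.0, -0.602]
force: [0.1, 0.1, -1.1]
width: 0.0499
gripper_force: 0.0
```

apply_moves(
  steps=[
    {"translation": [-0.02, 0, 0.06], "rotation": [0, 0, 0]},
    {"translation": [-0.06, 0, 0.13], "rotation": [0, 0, 0]},
    {"translation": [-0.12, 0, 0.2], "rotation": [0, 0, 0]},
    {"translation": [-0.19, -0.02, 0.26], "rotation": [0, 0, 0]},
    {"translation": [-0.27, -0.05, 0.3], "rotation": [0, 0, 0]},
    {"translation": [-0.35, -0.09, 0.32], "rotation": [0, 0, 0]},
    {"translation": [-0.43, -0.13, 0.32], "rotation": [0, 0, 0]},
    {"translation": [-0.51, -0.15, 0.32], "rotation": [0, 0, 0]},
    {"translation": [-0.55, -0.16, 0.32], "rotation": [0, 0, 0]},
    {"translation": [-0.56, -0.16, 0.32], "rotation": [0, 0, 0]},
  ],
)

```text
t: 39.08
eef_pos: [0.5043, -0.3012, 0.2102]
ee_rot: [-3.141, -0.001, -0.603]
force: [0.5, -0.3, -0.0]
width: 0.0503
gripper_force: 0.0
```

```bash
python3 look.py w12; python3 - <<'E'
from h import *
im=cv2.imread("pics/w12.png");c=camera_model("wrist"); g=cv2.cvtColor(im,cv2.COLOR_BGR2GRAY)
a=np.radians(-34.6); X=np.array([np.cos(a),np.sin(a)]);Y=np.array([-np.sin(a),np.cos(a)]); ro=np.array([.58026,-.35836])
u,v=proj(c,[*(ro+.11*Y),.1025]).astype(int); print(u,v)
m=np.zeros_like(g); m[v-25:v+25,u-40:u+40]=g[v-25:v+25,u-40:u+40]<75
m=cv2.morphologyEx(m,cv2.MORPH_OPEN,np.ones((13,13)))
for ce,s,_ in blobs(m,100,5000):
    p=on(c,*ce,.1025)[:2]; print(ce,s,((p-ro)@X).round(4),((p-ro)@Y).round(4))
for b in ((.443,-.3852),(.500,-.303),(.557,-.221)):
    p=proj(c,[*b,.072]); print(p.round(1), tin(im,c,*p)); 
E
```

```text
t 39.08 [ 0.5043 -0.3012  0.2102] [-1.7997e+02 -5.0000e-02 -3.4570e+01] w 0.0503 F [ 0.5 -0.3 -0. ]
[216.7 189. ] [ 0.5561 -0.2245] 0.0295 0.0051 -22.43008653641089 123
179 76
[187.7164751   78.66743295] [ 169   60   39   37 1305] -0.0017 0.1041
[433.4 192.2] (array([ 0.443 , -0.3852]), 'th', np.float32(-33.4), 'axis off', np.float64(-0.0007), 'n', 162, 'r px', np.float64(29.8))
[324.8 191.9] (array([ 0.5  , -0.303]), 'th', np.float32(-33.0), 'axis off', np.float64(-0.0001), 'n', 179, 'r px', np.float64(31.5))
[216.2 191.5] (array([ 0.557, -0.221]), 'th', np.float32(-35.7), 'axis off', np.float64(-0.0004), 'n', 139, 'r px', np.float64(30.1))
```

View pics/w12.png

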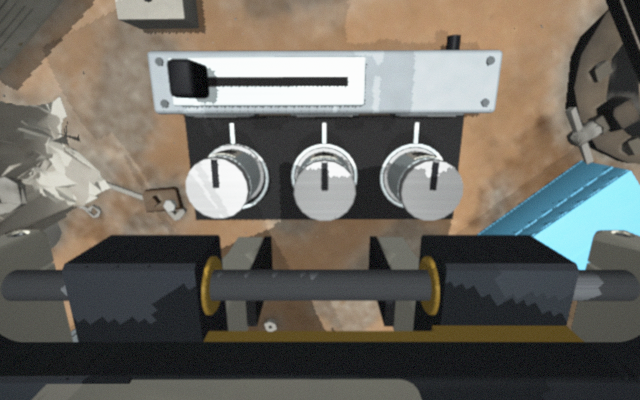

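The selector sits at its left end (grip at (185,78), the slot free to its right), and the tins are unmoved. That uses up my picture views, so I go on by numbers only, starting with the tray.

```bash
python3 - <<'E'
from h import *
im=cv2.imread("pics/top0.png"); c=camera_model("top"); h=cv2.cvtColor(im,cv2.COLOR_BGR2HSV)
print(h[219,300:350:10], h[215,270])
m=np.zeros(h.shape[:2],np.uint8); r=(slice(190,250),slice(270,375))
m[r]=((h[r][...,0]>85)&(h[r][...,0]<135)&(h[r][...,2]<170)); m=cv2.morphologyEx(m,cv2.MORPH_OPEN,np.ones((5,5)))
for ce,s,b in blobs(m,500,6000):
    cn=max(cv2.findContours(b.astype(np.uint8),0,1)[0],key=cv2.contourArea)
    W=np.array([on(c,u,v,.022)[:2] for u,v in cn[:,0]]).astype(np.float32)
    print(ce,s,cv2.minAreaRect(W), on(c,*ce,.015))
E
```

```text
[[100  12 129]
 [100  12 129]
 [100  12 131]
 [ 95  12 130]
 [103  14 132]] [ 14  53 134]
[321.8762933  218.93882141] [ 285  201   75   36 2223] ((0.46197590231895447, 0.02619331330060959), (0.11712497472763062, 0.28171297907829285), 5.699191093444824) [0.4613953  0.02537753 0.015     ]
```

apply_moves(
  steps=[
    {"translation": [-0.015, -0.008, -0.04], "rotation": [0, 0, 0]},
    {"translation": [-0.015, -0.008, -0.12], "rotation": [0, 0, 0]},
    {"translation": [-0.015, -0.008, -0.22], "rotation": [0, 0, 0]},
    {"translation": [-0.015, -0.008, -0.33], "rotation": [0, 0, 0]},
    {"translation": [-0.015, -0.008, -0.44], "rotation": [0, 0, 0]},
    {"translation": [-0.015, -0.008, -0.55], "rotation": [0, 0, 0]},
    {"translation": [-0.015, -0.008, -0.64], "rotation": [0, 0, 0]},
    {"translation": [-0.015, -0.008, -0.7], "rotation": [0, 0, 0]},
    {"translation": [-0.015, -0.008, -0.74], "rotation": [0, 0, 0]},
    {"translation": [-0.015, -0.008, -0.74], "rotation": [0, 0, 0]},
  ],
  jaw=-0.6,
)

```text
t: 39.97
eef_pos: [0.501, -0.3022, 0.021]
ee_rot: [3.14, 0.004, -0.602]
force: [0.2, -0.1, 0.9]
width: 0.0699
gripper_force: 0.0
```

apply_moves(
  steps=[
    {"translation": [0, 0, 0], "rotation": [0, 0, 0]},
    {"translation": [0, 0, 0], "rotation": [0, 0, 0]},
    {"translation": [0, 0, 0], "rotation": [0, 0, 0]},
    {"translation": [0, 0, 0], "rotation": [0, 0, 0]},
    {"translation": [0, 0, 0], "rotation": [0, 0, 0]},
    {"translation": [0, 0, 0], "rotation": [0, 0, 0]},
    {"translation": [0, 0, 0], "rotation": [0, 0, 0]},
    {"translation": [0, 0, 0], "rotation": [0, 0, 0]},
    {"translation": [0, 0, 0], "rotation": [0, 0, 0]},
    {"translation": [0, 0, 0], "rotation": [0, 0, 0]},
  ],
  jaw=1,
  newtons=35,
)

```text
t: 40.8
eef_pos: [0.5029, -0.3031, 0.0251]
ee_rot: [-3.141, -0.002, -0.602]
force: [-0.9, 1.1, 5.4]
width: 0.0577
gripper_force: 35.0
```

apply_moves(
  steps=[
    {"translation": [0, 0, 0.03], "rotation": [0, 0, 0]},
    {"translation": [0, 0, 0.08], "rotation": [0, 0, 0]},
    {"translation": [0, 0, 0.15], "rotation": [0, 0, 0]},
    {"translation": [0, 0, 0.23], "rotation": [0, 0, 0]},
    {"translation": [0, 0, 0.31], "rotation": [0, 0, 0]},
    {"translation": [0, 0, 0.39], "rotation": [0, 0, 0]},
    {"translation": [0, 0, 0.46], "rotation": [0, 0, 0]},
    {"translation": [0, 0, 0.52], "rotation": [0, 0, 0]},
    {"translation": [0, 0, 0.56], "rotation": [0, 0, 0]},
    {"translation": [0, 0, 0.58], "rotation": [0, 0, 0]},
  ],
)

```text
t: 41.63
eef_pos: [0.5022, -0.3029, 0.1704]
ee_rot: [-3.141, -0.001, -0.602]
force: [-0.1, 0.5, -3.0]
width: 0.0578
gripper_force: 35.0
```

apply_moves(
  steps=[
    {"translation": [-0.01, 0.04, 0], "rotation": [0, 0, -0.03]},
    {"translation": [-0.03, 0.11, 0], "rotation": [0, 0, -0.09]},
    {"translation": [-0.05, 0.2, 0], "rotation": [0, 0, -0.17]},
    {"translation": [-0.07, 0.3, 0], "rotation": [0, 0, -0.26]},
    {"translation": [-0.09, 0.4, 0], "rotation": [0, 0, -0.35]},
    {"translation": [-0.11, 0.5, 0], "rotation": [0, 0, -0.44]},
    {"translation": [-0.13, 0.6, 0], "rotation": [0, 0, -0.53]},
    {"translation": [-0.15, 0.71, 0], "rotation": [0, 0, -0.63]},
    {"translation": [-0.18, 0.82, 0], "rotation": [0, 0, -0.73]},
    {"translation": [-0.2, 0.92, 0], "rotation": [0, 0, -0.83]},
  ],
)

```text
t: 42.47
eef_pos: [0.4505, -0.0718, 0.1682]
ee_rot: [3.14, 0.001, -1.04]
force: [0.7, 0.3, -3.9]
width: 0.0575
gripper_force: 35.0
```

apply_moves(
  steps=[
    {"translation": [0, 0.1, 0], "rotation": [0, 0, -0.1]},
    {"translation": [0, 0.2, 0], "rotation": [0, 0, -0.2]},
    {"translation": [0, 0.3, 0], "rotation": [0, 0, -0.3]},
    {"translation": [0, 0.4, 0], "rotation": [0, 0, -0.4]},
    {"translation": [0, 0.5, 0], "rotation": [0, 0, -0.5]},
    {"translation": [0, 0.59, 0], "rotation": [0, 0, -0.6]},
    {"translation": [0, 0.67, 0], "rotation": [0, 0, -0.7]},
    {"translation": [0, 0.73, 0], "rotation": [0, 0, -0.78]},
    {"translation": [0, 0.76, 0], "rotation": [0, 0, -0.83]},
    {"translation": [0, 0.76, 0], "rotation": [0, 0, -0.83]},
  ],
)

```text
t: 43.3
eef_pos: [0.4516, 0.1182, 0.1683]
ee_rot: [3.14, -0.0, -1.471]
force: [0.6, -0.4, -3.8]
width: 0.0578
gripper_force: 35.0
```

```bash
python3 look.py w13; python3 - <<'E'
from h import *
im=cv2.imread("pics/w13.png"); c=camera_model("wrist"); h=cv2.cvtColor(im,cv2.COLOR_BGR2HSV)
m=((h[...,0]>85)&(h[...,0]<135)&(h[...,1]>8)&(h[...,2]<180)&(h[...,2]>70)).astype(np.uint8); m[230:]=0
m=cv2.morphologyEx(m,cv2.MORPH_OPEN,np.ones((5,5)))
for ce,s,b in blobs(m,2500,90000):
    cn=max(cv2.findContours(b.astype(np.uint8),0,1)[0],key=cv2.contourArea)
    W=np.array([on(c,u,v,.022)[:2] for u,v in cn[:,0]]).astype(np.float32); print(ce.round(1),s,cv2.minAreaRect(W))
y,x=.027,.460
for q in ((.5,.17),(.5,-.12),(.42,.17),(.42,-.12)): print(q,proj(c,[*q,.022]).round())
E
```

```text
t 43.3 [0.4516 0.1182 0.1683] [ 1.7992e+02 -2.0000e-02 -8.4310e+01] w 0.0578 F [ 0.6 -0.4 -3.8]
[318.3  63.9] [  253     0   138   165 16883] ((0.4586917757987976, 0.028604280203580856), (0.11249914020299911, 0.1344081312417984), 5.777745723724365)
(0.5, 0.17) [265. 234.]
(0.5, -0.12) [ 286. -129.]
(0.42, 0.17) [346. 242.]
(0.42, -0.12) [ 393. -116.]
```

apply_moves(
  steps=[
    {"translation": [-0.005, -0.005, -0.03], "rotation": [0, 0, 0]},
    {"translation": [-0.005, -0.005, -0.09], "rotation": [0, 0, 0]},
    {"translation": [-0.005, -0.005, -0.16], "rotation": [0, 0, 0]},
    {"translation": [-0.005, -0.005, -0.24], "rotation": [0, 0, 0]},
    {"translation": [-0.005, -0.005, -0.32], "rotation": [0, 0, 0]},
    {"translation": [-0.005, -0.005, -0.4], "rotation": [0, 0, 0]},
    {"translation": [-0.005, -0.005, -0.46], "rotation": [0, 0, 0]},
    {"translation": [-0.005, -0.005, -0.5], "rotation": [0, 0, 0]},
    {"translation": [-0.005, -0.005, -0.52], "rotation": [0, 0, 0]},
    {"translation": [-0.005, -0.005, -0.52], "rotation": [0, 0, 0]},
  ],
)

```text
t: 44.18
eef_pos: [0.4499, 0.1145, 0.0377]
ee_rot: [3.139, -0.002, -1.472]
force: [-0.1, 0.3, -2.4]
width: 0.0578
gripper_force: 35.0
```

apply_moves(
  steps=[
    {"translation": [0, 0, 0], "rotation": [0, 0, 0]},
    {"translation": [0, 0, 0], "rotation": [0, 0, 0]},
    {"translation": [0, 0, 0], "rotation": [0, 0, 0]},
    {"translation": [0, 0, 0], "rotation": [0, 0, 0]},
    {"translation": [0, 0, 0], "rotation": [0, 0, 0]},
    {"translation": [0, 0, 0], "rotation": [0, 0, 0]},
    {"translation": [0, 0, 0], "rotation": [0, 0, 0]},
    {"translation": [0, 0, 0], "rotation": [0, 0, 0]},
    {"translation": [0, 0, 0], "rotation": [0, 0, 0]},
    {"translation": [0, 0, 0], "rotation": [0, 0, 0]},
  ],
  jaw=-0.6,
)

```text
t: 45.02
eef_pos: [0.4509, 0.1158, 0.039]
ee_rot: [3.142, -0.0, -1.472]
force: [0.1, -0.3, -0.7]
width: 0.0704
gripper_force: 0.0
```

apply_moves(
  steps=[
    {"translation": [0, 0, 0.04], "rotation": [0, 0, 0]},
    {"translation": [0, 0, 0.1], "rotation": [0, 0, 0]},
    {"translation": [0, 0, 0.18], "rotation": [0, 0, 0]},
    {"translation": [0, 0, 0.27], "rotation": [0, 0, 0]},
    {"translation": [0, 0, 0.36], "rotation": [0, 0, 0]},
    {"translation": [0, 0, 0.45], "rotation": [0, 0, 0]},
    {"translation": [0, 0, 0.54], "rotation": [0, 0, 0]},
    {"translation": [0, 0, 0.61], "rotation": [0, 0, 0]},
    {"translation": [0, 0, 0.65], "rotation": [0, 0, 0]},
    {"translation": [0, 0, 0.66], "rotation": [0, 0, 0]},
  ],
)

```text
t: 45.85
eef_pos: [0.4516, 0.1163, 0.2057]
ee_rot: [-3.139, 0.001, -1.471]
force: [0.5, -0.2, -0.3]
width: 0.0704
gripper_force: 0.0
```

```bash
python3 look.py w14; python3 - <<'E'
from h import *
im=cv2.imread("pics/w14.png");c=camera_model("wrist")
p=proj(c,[.450,.1165,.083]); print(p, tin(im,c,*p,z=.083))
for r in lidnear(im,c,*p,z=.083): print(r)
E
```

```text
t 45.85 [0.4516 0.1163 0.2057] [-1.7985e+02  8.0000e-02 -8.4300e+01] w 0.0704 F [ 0.5 -0.2 -0.3]
[321.15156056 193.84624597] (array([0.45  , 0.1165]), 'th', np.float32(-76.7), 'axis off', np.float64(0.0024), 'n', 197, 'r px', np.float64(33.3))
((np.float32(322.5), np.float32(191.5), 33.0, 34.4), array([0.449 , 0.1143]), -80.8, 161)
((np.float32(321.5), np.float32(179.5), 31.8, 34.4), array([0.451 , 0.1038]), -85.4, 192)
((np.float32(322.5), np.float32(184.5), 32.9, 34.4), array([0.4497, 0.1081]), -77.4, 161)
((np.float32(327.5), np.float32(194.5), 36.3, 34.4), array([0.4444, 0.1165]), -65.6, 162)
```

apply_moves(
  steps=[
    {"translation": [0, -0.04, 0], "rotation": [0, 0, 0.03]},
    {"translation": [0, -0.12, 0], "rotation": [0, 0, 0.09]},
    {"translation": [0, -0.22, 0], "rotation": [0, 0, 0.17]},
    {"translation": [0, -0.32, 0], "rotation": [0, 0, 0.26]},
    {"translation": [0, -0.42, 0], "rotation": [0, 0, 0.35]},
    {"translation": [0, -0.52, 0], "rotation": [0, 0, 0.44]},
    {"translation": [0, -0.62, 0], "rotation": [0, 0, 0.53]},
    {"translation": [0, -0.73, 0], "rotation": [0, 0, 0.63]},
    {"translation": [0, -0.84, 0], "rotation": [0, 0, 0.73]},
    {"translation": [0, -0.94, 0], "rotation": [0, 0, 0.83]},
  ],
)

```text
t: 46.73
eef_pos: [0.4498, -0.1206, 0.2024]
ee_rot: [3.139, 0.001, -1.035]
force: [1.3, 0.3, -0.4]
width: 0.0702
gripper_force: 0.0
```

apply_moves(
  steps=[
    {"translation": [0.03, -0.08, 0], "rotation": [0, 0, 0.1]},
    {"translation": [0.08, -0.15, 0], "rotation": [0, 0, 0.2]},
    {"translation": [0.14, -0.21, 0], "rotation": [0, 0, 0.3]},
    {"translation": [0.2, -0.27, 0], "rotation": [0, 0, 0.4]},
    {"translation": [0.26, -0.32, 0], "rotation": [0, 0, 0.5]},
    {"translation": [0.32, -0.36, 0], "rotation": [0, 0, 0.6]},
    {"translation": [0.37, -0.39, 0], "rotation": [0, 0, 0.7]},
    {"translation": [0.41, -0.41, 0], "rotation": [0, 0, 0.79]},
    {"translation": [0.42, -0.41, 0], "rotation": [0, 0, 0.83]},
    {"translation": [0.42, -0.41, 0], "rotation": [0, 0, 0.83]},
  ],
)

```text
t: 47.57
eef_pos: [0.5555, -0.2216, 0.2019]
ee_rot: [3.14, 0.003, -0.603]
force: [-0.6, 0.7, -0.0]
width: 0.0704
gripper_force: 0.0
```

```bash
python3 look.py w15; python3 - <<'E'
from h import *
im=cv2.imread("pics/w15.png");c=camera_model("wrist")
for b in ((.557,-.2215),(.443,-.3852)):
    p=proj(c,[*b,.072]); print(p, tin(im,c,*p))
    for r in lidnear(im,c,*p): print(r)
E
```

```text
t 47.57 [ 0.5555 -0.2216  0.2019] [ 1.7992e+02  1.7000e-01 -3.4520e+01] w 0.0704 F [-0.6  0.7 -0. ]
[155.6 175.4] [ 0.6495 -0.1108] 0.0269 0.006 None 0
[540.6 190.1] [ 0.4439 -0.3846] 0.0284 0.0003 -38.09529393887191 162
[318.58789783 188.54799594] (array([ 0.557 , -0.2215]), 'th', np.float32(-34.1), 'axis off', np.float64(0.0001), 'n', 169, 'r px', np.float64(32.4))
((np.float32(318.5), np.float32(183.5), 33.1, 33.4), array([ 0.5609, -0.2241]), -35.2, 129)
((np.float32(318.5), np.float32(174.5), 34.0, 33.4), array([ 0.5676, -0.2287]), -35.7, 151)
((np.float32(321.5), np.float32(187.5), 34.2, 33.4), array([ 0.5563, -0.2242]), -26.5, 130)
((np.float32(314.5), np.float32(187.5), 35.3, 33.4), array([ 0.5599, -0.219 ]), 27.5, 212)
[541.57274158 189.30833675] (array([ 0.443 , -0.3852]), 'th', np.float32(-34.2), 'axis off', np.float64(0.0002), 'n', 159, 'r px', np.float64(26.9))
((np.float32(537.5), np.float32(185.5), 34.2, 33.4), array([ 0.4483, -0.3837]), -15.0, 306)
((np.float32(500.5), np.float32(177.5), 30.8, 33.4), array([ 0.4737, -0.3598]), None, 0)
((np.float32(506.5), np.float32(176.5), 36.4, 33.4), array([ 0.4715, -0.3646]), None, 4)
((np.float32(504.5), np.float32(171.5), 32.0, 33.4), array([ 0.4766, -0.3651]), None, 4)
```

apply_moves(
  steps=[
    {"translation": [0.006, 0, -0.04], "rotation": [0, 0, 0]},
    {"translation": [0.006, 0, -0.12], "rotation": [0, 0, 0]},
    {"translation": [0.006, 0, -0.21], "rotation": [0, 0, 0]},
    {"translation": [0.006, 0, -0.31], "rotation": [0, 0, 0]},
    {"translation": [0.006, 0, -0.41], "rotation": [0, 0, 0]},
    {"translation": [0.006, 0, -0.51], "rotation": [0, 0, 0]},
    {"translation": [0.006, 0, -0.6], "rotation": [0, 0, 0]},
    {"translation": [0.006, 0, -0.66], "rotation": [0, 0, 0]},
    {"translation": [0.006, 0, -0.7], "rotation": [0, 0, 0]},
    {"translation": [0.006, 0, -0.7], "rotation": [0, 0, 0]},
  ],
)

```text
t: 48.45
eef_pos: [0.5553, -0.2211, 0.0266]
ee_rot: [3.14, 0.004, -0.603]
force: [0.1, -0.5, -0.0]
width: 0.0701
gripper_force: 0.0
```

apply_moves(
  steps=[
    {"translation": [0, 0, 0], "rotation": [0, 0, 0]},
    {"translation": [0, 0, 0], "rotation": [0, 0, 0]},
    {"translation": [0, 0, 0], "rotation": [0, 0, 0]},
    {"translation": [0, 0, 0], "rotation": [0, 0, 0]},
    {"translation": [0, 0, 0], "rotation": [0, 0, 0]},
    {"translation": [0, 0, 0], "rotation": [0, 0, 0]},
    {"translation": [0, 0, 0], "rotation": [0, 0, 0]},
    {"translation": [0, 0, 0], "rotation": [0, 0, 0]},
    {"translation": [0, 0, 0], "rotation": [0, 0, 0]},
    {"translation": [0, 0, 0], "rotation": [0, 0, 0]},
  ],
  jaw=1,
  newtons=35,
)

```text
t: 49.28
eef_pos: [0.5582, -0.2218, 0.0303]
ee_rot: [-3.141, -0.002, -0.602]
force: [-0.3, 1.3, 7.2]
width: 0.0573
gripper_force: 35.0
```

apply_moves(
  steps=[
    {"translation": [0, 0, 0.03], "rotation": [0, 0, 0]},
    {"translation": [0, 0, 0.08], "rotation": [0, 0, 0]},
    {"translation": [0, 0, 0.15], "rotation": [0, 0, 0]},
    {"translation": [0, 0, 0.23], "rotation": [0, 0, 0]},
    {"translation": [0, 0, 0.31], "rotation": [0, 0, 0]},
    {"translation": [0, 0, 0.39], "rotation": [0, 0, 0]},
    {"translation": [0, 0, 0.46], "rotation": [0, 0, 0]},
    {"translation": [0, 0, 0.52], "rotation": [0, 0, 0]},
    {"translation": [0, 0, 0.56], "rotation": [0, 0, 0]},
    {"translation": [0, 0, 0.58], "rotation": [0, 0, 0]},
  ],
)

```text
t: 50.12
eef_pos: [0.5576, -0.2217, 0.1756]
ee_rot: [-3.141, -0.001, -0.603]
force: [0.9, -1.1, -2.8]
width: 0.0577
gripper_force: 35.0
```

apply_moves(
  steps=[
    {"translation": [-0.04, 0.01, 0], "rotation": [0, 0, -0.03]},
    {"translation": [-0.1, 0.03, 0], "rotation": [0, 0, -0.09]},
    {"translation": [-0.17, 0.06, 0], "rotation": [0, 0, -0.17]},
    {"translation": [-0.24, 0.1, 0], "rotation": [0, 0, -0.26]},
    {"translation": [-0.3, 0.15, 0], "rotation": [0, 0, -0.35]},
    {"translation": [-0.35, 0.22, 0], "rotation": [0, 0, -0.44]},
    {"translation": [-0.39, 0.29, 0], "rotation": [0, 0, -0.53]},
    {"translation": [-0.42, 0.36, 0], "rotation": [0, 0, -0.63]},
    {"translation": [-0.43, 0.44, 0], "rotation": [0, 0, -0.73]},
    {"translation": [-0.43, 0.52, 0], "rotation": [0, 0, -0.83]},
  ],
)

```text
t: 50.95
eef_pos: [0.4475, -0.0911, 0.173]
ee_rot: [3.14, 0.001, -1.041]
force: [0.5, 0.0, -3.1]
width: 0.0576
gripper_force: 35.0
```

apply_moves(
  steps=[
    {"translation": [0, 0.08, 0], "rotation": [0, 0, -0.1]},
    {"translation": [0.005, 0.16, 0], "rotation": [0, 0, -0.2]},
    {"translation": [0.01, 0.23, 0], "rotation": [0, 0, -0.3]},
    {"translation": [0.015, 0.3, 0], "rotation": [0, 0, -0.4]},
    {"translation": [0.02, 0.36, 0], "rotation": [0, 0, -0.5]},
    {"translation": [0.03, 0.41, 0], "rotation": [0, 0, -0.6]},
    {"translation": [0.036, 0.45, 0], "rotation": [0, 0, -0.7]},
    {"translation": [0.036, 0.474, 0], "rotation": [0, 0, -0.79]},
    {"translation": [0.036, 0.474, 0], "rotation": [0, 0, -0.83]},
    {"translation": [0.036, 0.474, 0], "rotation": [0, 0, -0.83]},
  ],
)

```text
t: 51.78
eef_pos: [0.4578, 0.0266, 0.1732]
ee_rot: [3.14, -0.0, -1.472]
force: [0.1, -0.6, -3.6]
width: 0.0575
gripper_force: 35.0
```

apply_moves(
  steps=[
    {"translation": [0.002, 0, -0.03], "rotation": [0, 0, 0]},
    {"translation": [0.002, 0, -0.09], "rotation": [0, 0, 0]},
    {"translation": [0.002, 0, -0.16], "rotation": [0, 0, 0]},
    {"translation": [0.002, 0, -0.24], "rotation": [0, 0, 0]},
    {"translation": [0.002, 0, -0.32], "rotation": [0, 0, 0]},
    {"translation": [0.002, 0, -0.4], "rotation": [0, 0, 0]},
    {"translation": [0.002, 0, -0.46], "rotation": [0, 0, 0]},
    {"translation": [0.002, 0, -0.5], "rotation": [0, 0, 0]},
    {"translation": [0.002, 0, -0.52], "rotation": [0, 0, 0]},
    {"translation": [0.002, 0, -0.52], "rotation": [0, 0, 0]},
  ],
)

```text
t: 52.62
eef_pos: [0.4583, 0.0259, 0.0427]
ee_rot: [3.139, -0.001, -1.472]
force: [-0.4, 0.4, -4.2]
width: 0.0576
gripper_force: 35.0
```

apply_moves(
  steps=[
    {"translation": [0, 0, 0], "rotation": [0, 0, 0]},
    {"translation": [0, 0, 0], "rotation": [0, 0, 0]},
    {"translation": [0, 0, 0], "rotation": [0, 0, 0]},
    {"translation": [0, 0, 0], "rotation": [0, 0, 0]},
    {"translation": [0, 0, 0], "rotation": [0, 0, 0]},
    {"translation": [0, 0, 0], "rotation": [0, 0, 0]},
    {"translation": [0, 0, 0], "rotation": [0, 0, 0]},
    {"translation": [0, 0, 0], "rotation": [0, 0, 0]},
    {"translation": [0, 0, 0], "rotation": [0, 0, 0]},
    {"translation": [0, 0, 0], "rotation": [0, 0, 0]},
  ],
  jaw=-0.6,
)

```text
t: 53.45
eef_pos: [0.4594, 0.0268, 0.044]
ee_rot: [3.142, -0.0, -1.472]
force: [-0.4, -0.2, 0.7]
width: 0.0701
gripper_force: 0.0
```

apply_moves(
  steps=[
    {"translation": [0, 0, 0.04], "rotation": [0, 0, 0]},
    {"translation": [0, 0, 0.1], "rotation": [0, 0, 0]},
    {"translation": [0, 0, 0.18], "rotation": [0, 0, 0]},
    {"translation": [0, 0, 0.27], "rotation": [0, 0, 0]},
    {"translation": [0, 0, 0.36], "rotation": [0, 0, 0]},
    {"translation": [0, 0, 0.45], "rotation": [0, 0, 0]},
    {"translation": [0, 0, 0.54], "rotation": [0, 0, 0]},
    {"translation": [0, 0, 0.61], "rotation": [0, 0, 0]},
    {"translation": [0, 0, 0.65], "rotation": [0, 0, 0]},
    {"translation": [0, 0, 0.66], "rotation": [0, 0, 0]},
  ],
)

```text
t: 54.28
eef_pos: [0.4602, 0.0271, 0.2107]
ee_rot: [-3.139, 0.001, -1.471]
force: [0.3, 0.0, -0.1]
width: 0.0701
gripper_force: 0.0
```

```bash
python3 look.py w16; python3 - <<'E'
from h import *
im=cv2.imread("pics/w16.png");c=camera_model("wrist")
p=proj(c,[.459,.027,.083]); print(p, tin(im,c,*p,z=.083))
for r in lidnear(im,c,*p,z=.083)[:2]: print(r)
E
```

```text
t 54.28 [0.4602 0.0271 0.2107] [-1.7983e+02  5.0000e-02 -8.4310e+01] w 0.0701 F [ 0.3  0.  -0.1]
[131.3  50.4] [ 0.6265 -0.0783] 0.0287 0.0035 None 0
[320.69622337 191.93600343] (array([0.459, 0.027]), 'th', np.float32(-88.4), 'axis off', np.float64(0.0007), 'n', 183, 'r px', np.float64(32.7))
((np.float32(322.5), np.float32(174.5), 30.5, 33.8), array([0.459 , 0.0112]), -82.3, 186)
((np.float32(321.5), np.float32(189.5), 30.9, 33.8), array([0.4585, 0.0247]), -88.2, 142)
```

apply_moves(
  steps=[
    {"translation": [0, -0.04, 0], "rotation": [0, 0, 0.03]},
    {"translation": [0, -0.11, 0], "rotation": [0, 0, 0.09]},
    {"translation": [0, -0.2, 0], "rotation": [0, 0, 0.17]},
    {"translation": [-0.01, -0.29, 0], "rotation": [0, 0, 0.26]},
    {"translation": [-0.01, -0.38, 0], "rotation": [0, 0, 0.35]},
    {"translation": [-0.01, -0.47, 0], "rotation": [0, 0, 0.44]},
    {"translation": [-0.02, -0.56, 0], "rotation": [0, 0, 0.53]},
    {"translation": [-0.02, -0.66, 0], "rotation": [0, 0, 0.63]},
    {"translation": [-0.03, -0.76, 0], "rotation": [0, 0, 0.73]},
    {"translation": [-0.03, -0.85, 0], "rotation": [0, 0, 0.83]},
  ],
)

```text
t: 55.17
eef_pos: [0.4506, -0.1868, 0.2073]
ee_rot: [3.139, 0.002, -1.035]
force: [0.2, 0.7, 0.1]
width: 0.0701
gripper_force: 0.0
```

apply_moves(
  steps=[
    {"translation": [0, -0.1, 0], "rotation": [0, 0, 0.1]},
    {"translation": [0, -0.2, 0], "rotation": [0, 0, 0.2]},
    {"translation": [0, -0.3, 0], "rotation": [0, 0, 0.3]},
    {"translation": [-0.01, -0.4, 0], "rotation": [0, 0, 0.4]},
    {"translation": [-0.01, -0.5, 0], "rotation": [0, 0, 0.5]},
    {"translation": [-0.01, -0.6, 0], "rotation": [0, 0, 0.6]},
    {"translation": [-0.02, -0.69, 0], "rotation": [0, 0, 0.7]},
    {"translation": [-0.02, -0.76, 0], "rotation": [0, 0, 0.78]},
    {"translation": [-0.024, -0.8, 0], "rotation": [0, 0, 0.83]},
    {"translation": [-0.024, -0.8, 0], "rotation": [0, 0, 0.83]},
  ],
)

```text
t: 56.0
eef_pos: [0.4449, -0.387, 0.2065]
ee_rot: [3.141, 0.004, -0.603]
force: [-0.2, 0.2, -0.7]
width: 0.0702
gripper_force: 0.0
```

```bash
python3 look.py w17; python3 - <<'E'
from h import *
im=cv2.imread("pics/w17.png");c=camera_model("wrist")
for b in ((.444,-.385),):
    p=proj(c,[*b,.072]); print(p, tin(im,c,*p))
    for r in lidnear(im,c,*p): print(r)
E
```

```text
t 56.0 [ 0.4449 -0.387   0.2065] [179.96   0.2  -34.56] w 0.0702 F [-0.2  0.2 -0.7]
[319.43618356 190.41057141] (array([ 0.444, -0.385]), 'th', np.float32(-33.2), 'axis off', np.float64(-0.0002), 'n', 177, 'r px', np.float64(31.9))
((np.float32(317.5), np.float32(185.5), 34.3, 32.9), array([ 0.4488, -0.3862]), -40.9, 135)
((np.float32(319.5), np.float32(176.5), 34.3, 32.9), array([ 0.4546, -0.3924]), -21.8, 168)
((np.float32(318.5), np.float32(191.5), 30.8, 32.9), array([ 0.4436, -0.3837]), -34.3, 125)
((np.float32(322.5), np.float32(186.5), 35.4, 32.9), array([ 0.4454, -0.3894]), -51.0, 166)
```

apply_moves(
  steps=[
    {"translation": [0, 0.006, -0.04], "rotation": [0, 0, 0]},
    {"translation": [0, 0.006, -0.12], "rotation": [0, 0, 0]},
    {"translation": [0, 0.006, -0.22], "rotation": [0, 0, 0]},
    {"translation": [0, 0.006, -0.33], "rotation": [0, 0, 0]},
    {"translation": [0, 0.006, -0.44], "rotation": [0, 0, 0]},
    {"translation": [0, 0.006, -0.55], "rotation": [0, 0, 0]},
    {"translation": [0, 0.006, -0.64], "rotation": [0, 0, 0]},
    {"translation": [0, 0.006, -0.7], "rotation": [0, 0, 0]},
    {"translation": [0, 0.006, -0.72], "rotation": [0, 0, 0]},
    {"translation": [0, 0.006, -0.72], "rotation": [0, 0, 0]},
  ],
)

```text
t: 56.88
eef_pos: [0.4447, -0.3828, 0.0271]
ee_rot: [3.141, 0.004, -0.602]
force: [-1.1, -0.1, 0.5]
width: 0.0704
gripper_force: 0.0
```

apply_moves(
  steps=[
    {"translation": [0, 0, 0], "rotation": [0, 0, 0]},
    {"translation": [0, 0, 0], "rotation": [0, 0, 0]},
    {"translation": [0, 0, 0], "rotation": [0, 0, 0]},
    {"translation": [0, 0, 0], "rotation": [0, 0, 0]},
    {"translation": [0, 0, 0], "rotation": [0, 0, 0]},
    {"translation": [0, 0, 0], "rotation": [0, 0, 0]},
    {"translation": [0, 0, 0], "rotation": [0, 0, 0]},
    {"translation": [0, 0, 0], "rotation": [0, 0, 0]},
    {"translation": [0, 0, 0], "rotation": [0, 0, 0]},
    {"translation": [0, 0, 0], "rotation": [0, 0, 0]},
  ],
  jaw=1,
  newtons=35,
)

```text
t: 57.72
eef_pos: [0.4466, -0.3845, 0.0302]
ee_rot: [-3.141, -0.002, -0.602]
force: [-0.5, 2.7, 7.3]
width: 0.0573
gripper_force: 35.0
```

apply_moves(
  steps=[
    {"translation": [0, 0, 0.03], "rotation": [0, 0, 0]},
    {"translation": [0, 0, 0.08], "rotation": [0, 0, 0]},
    {"translation": [0, 0, 0.15], "rotation": [0, 0, 0]},
    {"translation": [0, 0, 0.23], "rotation": [0, 0, 0]},
    {"translation": [0, 0, 0.31], "rotation": [0, 0, 0]},
    {"translation": [0, 0, 0.39], "rotation": [0, 0, 0]},
    {"translation": [0, 0, 0.46], "rotation": [0, 0, 0]},
    {"translation": [0, 0, 0.52], "rotation": [0, 0, 0]},
    {"translation": [0, 0, 0.56], "rotation": [0, 0, 0]},
    {"translation": [0, 0, 0.58], "rotation": [0, 0, 0]},
  ],
)

```text
t: 58.55
eef_pos: [0.446, -0.3843, 0.1755]
ee_rot: [-3.141, -0.001, -0.603]
force: [0.5, 0.4, -3.9]
width: 0.0577
gripper_force: 35.0
```

apply_moves(
  steps=[
    {"translation": [0, 0.03, 0], "rotation": [0, 0, -0.03]},
    {"translation": [0.01, 0.09, 0], "rotation": [0, 0, -0.09]},
    {"translation": [0.01, 0.16, 0], "rotation": [0, 0, -0.17]},
    {"translation": [0.02, 0.24, 0], "rotation": [0, 0, -0.26]},
    {"translation": [0.02, 0.32, 0], "rotation": [0, 0, -0.35]},
    {"translation": [0.03, 0.4, 0], "rotation": [0, 0, -0.44]},
    {"translation": [0.03, 0.48, 0], "rotation": [0, 0, -0.53]},
    {"translation": [0.04, 0.55, 0], "rotation": [0, 0, -0.63]},
    {"translation": [0.045, 0.62, 0], "rotation": [0, 0, -0.73]},
    {"translation": [0.05, 0.7, 0], "rotation": [0, 0, -0.83]},
  ],
)

```text
t: 59.38
eef_pos: [0.4576, -0.2083, 0.1732]
ee_rot: [3.14, 0.001, -1.04]
force: [-0.5, 0.7, -3.8]
width: 0.0575
gripper_force: 35.0
```

apply_moves(
  steps=[
    {"translation": [0, 0.08, 0], "rotation": [0, 0, -0.1]},
    {"translation": [0.01, 0.16, 0], "rotation": [0, 0, -0.2]},
    {"translation": [0.01, 0.24, 0], "rotation": [0, 0, -0.3]},
    {"translation": [0.02, 0.32, 0], "rotation": [0, 0, -0.4]},
    {"translation": [0.02, 0.4, 0], "rotation": [0, 0, -0.5]},
    {"translation": [0.03, 0.48, 0], "rotation": [0, 0, -0.6]},
    {"translation": [0.04, 0.54, 0], "rotation": [0, 0, -0.7]},
    {"translation": [0.044, 0.58, 0], "rotation": [0, 0, -0.79]},
    {"translation": [0.044, 0.592, 0], "rotation": [0, 0, -0.83]},
    {"translation": [0.044, 0.592, 0], "rotation": [0, 0, -0.83]},
  ],
)

```text
t: 60.22
eef_pos: [0.4688, -0.0604, 0.1734]
ee_rot: [3.14, 0.0, -1.472]
force: [0.8, -0.3, -4.6]
width: 0.0578
gripper_force: 35.0
```

apply_moves(
  steps=[
    {"translation": [0, -0.008, -0.03], "rotation": [0, 0, 0]},
    {"translation": [0, -0.008, -0.09], "rotation": [0, 0, 0]},
    {"translation": [0, -0.008, -0.16], "rotation": [0, 0, 0]},
    {"translation": [0, -0.008, -0.24], "rotation": [0, 0, 0]},
    {"translation": [0, -0.008, -0.32], "rotation": [0, 0, 0]},
    {"translation": [0, -0.008, -0.4], "rotation": [0, 0, 0]},
    {"translation": [0, -0.008, -0.46], "rotation": [0, 0, 0]},
    {"translation": [0, -0.008, -0.5], "rotation": [0, 0, 0]},
    {"translation": [0, -0.008, -0.52], "rotation": [0, 0, 0]},
    {"translation": [0, -0.008, -0.52], "rotation": [0, 0, 0]},
  ],
)

```text
t: 61.05
eef_pos: [0.4682, -0.064, 0.0425]
ee_rot: [3.139, -0.0, -1.472]
force: [0.9, -0.2, -3.5]
width: 0.0573
gripper_force: 35.0
```

apply_moves(
  steps=[
    {"translation": [0, 0, 0], "rotation": [0, 0, 0]},
    {"translation": [0, 0, 0], "rotation": [0, 0, 0]},
    {"translation": [0, 0, 0], "rotation": [0, 0, 0]},
    {"translation": [0, 0, 0], "rotation": [0, 0, 0]},
    {"translation": [0, 0, 0], "rotation": [0, 0, 0]},
    {"translation": [0, 0, 0], "rotation": [0, 0, 0]},
    {"translation": [0, 0, 0], "rotation": [0, 0, 0]},
    {"translation": [0, 0, 0], "rotation": [0, 0, 0]},
    {"translation": [0, 0, 0], "rotation": [0, 0, 0]},
    {"translation": [0, 0, 0], "rotation": [0, 0, 0]},
  ],
  jaw=-0.6,
)

```text
t: 61.88
eef_pos: [0.4694, -0.0632, 0.0441]
ee_rot: [-3.142, -0.0, -1.472]
force: [-0.0, 1.0, 0.5]
width: 0.0703
gripper_force: 0.0
```

apply_moves(
  steps=[
    {"translation": [0, 0, 0.04], "rotation": [0, 0, 0]},
    {"translation": [0, 0, 0.1], "rotation": [0, 0, 0]},
    {"translation": [0, 0, 0.18], "rotation": [0, 0, 0]},
    {"translation": [0, 0, 0.27], "rotation": [0, 0, 0]},
    {"translation": [0, 0, 0.36], "rotation": [0, 0, 0]},
    {"translation": [0, 0, 0.45], "rotation": [0, 0, 0]},
    {"translation": [0, 0, 0.54], "rotation": [0, 0, 0]},
    {"translation": [0, 0, 0.61], "rotation": [0, 0, 0]},
    {"translation": [0, 0, 0.65], "rotation": [0, 0, 0]},
    {"translation": [0, 0, 0.66], "rotation": [0, 0, 0]},
  ],
)

```text
t: 62.72
eef_pos: [0.4702, -0.063, 0.2107]
ee_rot: [-3.139, 0.0, -1.471]
force: [-0.3, 0.7, 0.8]
width: 0.07
gripper_force: 0.0
```

```bash
python3 look.py w18; python3 - <<'E'
from h import *
im=cv2.imread("pics/w18.png");c=camera_model("wrist")
p=proj(c,[.468,-.0625,.083]); print(p, tin(im,c,*p,z=.083))
for r in lidnear(im,c,*p,z=.083)[:2]: print(r)
E
```

```text
t 62.72 [ 0.4702 -0.063   0.2107] [-1.7983e+02  1.0000e-02 -8.4300e+01] w 0.07 F [-0.3  0.7  0.8]
[144.3 144.3] [ 0.63   -0.0937] 0.0301 0.0046 None 0
[321.80876325 192.72544578] (array([ 0.468 , -0.0625]), 'th', np.float32(-88.6), 'axis off', np.float64(0.0002), 'n', 205, 'r px', np.float64(32.7))
((np.float32(321.5), np.float32(187.5), 35.3, 33.8), array([ 0.4687, -0.0672]), -90.1, 162)
((np.float32(323.5), np.float32(255.5), 29.7, 33.8), array([ 0.4604, -0.0023]), 94.6, 222)
```

apply_moves(
  steps=[
    {"translation": [0, -0.04, 0], "rotation": [0, 0, 0.03]},
    {"translation": [0, -0.11, 0], "rotation": [0, 0, 0.09]},
    {"translation": [0, -0.2, 0], "rotation": [0, 0, 0.17]},
    {"translation": [0, -0.29, 0], "rotation": [0, 0, 0.26]},
    {"translation": [0, -0.38, 0], "rotation": [0, 0, 0.35]},
    {"translation": [0, -0.48, 0], "rotation": [0, 0, 0.44]},
    {"translation": [0, -0.58, 0], "rotation": [0, 0, 0.53]},
    {"translation": [0, -0.68, 0], "rotation": [0, 0, 0.63]},
    {"translation": [0, -0.78, 0], "rotation": [0, 0, 0.73]},
    {"translation": [0, -0.87, 0], "rotation": [0, 0, 0.83]},
  ],
  jaw=-0.14,
)

```text
t: 63.6
eef_pos: [0.4685, -0.2818, 0.2071]
ee_rot: [3.14, 0.002, -1.035]
force: [0.2, -0.4, 0.1]
width: 0.0503
gripper_force: 0.0
```

apply_moves(
  steps=[
    {"translation": [0.05, 0, 0], "rotation": [0, 0, 0.1]},
    {"translation": [0.13, 0.01, 0], "rotation": [0, 0, 0.2]},
    {"translation": [0.22, 0.02, 0], "rotation": [0, 0, 0.3]},
    {"translation": [0.32, 0.03, 0], "rotation": [0, 0, 0.4]},
    {"translation": [0.42, 0.04, 0], "rotation": [0, 0, 0.5]},
    {"translation": [0.52, 0.05, 0], "rotation": [0, 0, 0.6]},
    {"translation": [0.61, 0.05, 0], "rotation": [0, 0, 0.7]},
    {"translation": [0.67, 0.05, 0], "rotation": [0, 0, 0.79]},
    {"translation": [0.69, 0.05, 0], "rotation": [0, 0, 0.83]},
    {"translation": [0.69, 0.05, 0], "rotation": [0, 0, 0.83]},
  ],
)

```text
t: 64.43
eef_pos: [0.642, -0.2678, 0.2062]
ee_rot: [3.14, 0.003, -0.602]
force: [-0.1, 0.3, -0.5]
width: 0.0502
gripper_force: 0.0
```

```bash
python3 look.py w19; python3 - <<'E'
from h import *
im=cv2.imread("pics/w19.png");c=camera_model("wrist"); g=cv2.cvtColor(im,cv2.COLOR_BGR2GRAY)
u,v=proj(c,[.6425,-.267,.1025]).astype(int); print(u,v)
m=np.zeros_like(g); m[v-40:v+25,u-50:u+50]=g[v-40:v+25,u-50:u+50]<60
m=cv2.morphologyEx(m,cv2.MORPH_OPEN,np.ones((13,13)))
for ce,s,_ in blobs(m,100,5000): print(ce,s,on(c,*ce,.1025)[:2].round(4))
E
```

```text
t 64.43 [ 0.642  -0.2678  0.2062] [179.92   0.2  -34.47] w 0.0502 F [-0.1  0.3 -0.5]
317 197
[318.81378601 197.69341564] [308 175  23  47 972] [ 0.6419 -0.2675]
```

apply_moves(
  steps=[
    {"translation": [0, 0, -0.03], "rotation": [0, 0, 0]},
    {"translation": [0, 0, -0.09], "rotation": [0, 0, 0]},
    {"translation": [0, 0, -0.17], "rotation": [0, 0, 0]},
    {"translation": [0, 0, -0.25], "rotation": [0, 0, 0]},
    {"translation": [0, 0, -0.33], "rotation": [0, 0, 0]},
    {"translation": [0, 0, -0.41], "rotation": [0, 0, 0]},
    {"translation": [0, 0, -0.47], "rotation": [0, 0, 0]},
    {"translation": [0, 0, -0.51], "rotation": [0, 0, 0]},
    {"translation": [0, 0, -0.525], "rotation": [0, 0, 0]},
    {"translation": [0, 0, -0.525], "rotation": [0, 0, 0]},
  ],
)

```text
t: 65.32
eef_pos: [0.6409, -0.2682, 0.0771]
ee_rot: [3.141, 0.001, -0.603]
force: [-0.2, 0.1, 0.1]
width: 0.0501
gripper_force: 0.0
```

apply_moves(
  steps=[
    {"translation": [0, 0, 0], "rotation": [0, 0, 0]},
    {"translation": [0, 0, 0], "rotation": [0, 0, 0]},
    {"translation": [0, 0, 0], "rotation": [0, 0, 0]},
    {"translation": [0, 0, 0], "rotation": [0, 0, 0]},
    {"translation": [0, 0, 0], "rotation": [0, 0, 0]},
    {"translation": [0, 0, 0], "rotation": [0, 0, 0]},
    {"translation": [0, 0, 0], "rotation": [0, 0, 0]},
    {"translation": [0, 0, 0], "rotation": [0, 0, 0]},
    {"translation": [0, 0, 0], "rotation": [0, 0, 0]},
    {"translation": [0, 0, 0], "rotation": [0, 0, 0]},
  ],
  jaw=1,
  newtons=12,
)

```text
t: 66.15
eef_pos: [0.6422, -0.2682, 0.0783]
ee_rot: [-3.141, -0.001, -0.602]
force: [-0.8, 2.2, 5.6]
width: 0.02
gripper_force: 12.0
```

apply_moves(
  steps=[
    {"translation": [-0.01, -0.015, 0], "rotation": [0, 0, 0]},
    {"translation": [-0.035, -0.05, 0], "rotation": [0, 0, 0]},
    {"translation": [-0.07, -0.1, 0], "rotation": [0, 0, 0]},
    {"translation": [-0.11, -0.16, 0], "rotation": [0, 0, 0]},
    {"translation": [-0.15, -0.215, 0], "rotation": [0, 0, 0]},
    {"translation": [-0.185, -0.27, 0], "rotation": [0, 0, 0]},
    {"translation": [-0.22, -0.32, 0], "rotation": [0, 0, 0]},
    {"translation": [-0.245, -0.355, 0], "rotation": [0, 0, 0]},
    {"translation": [-0.26, -0.375, 0], "rotation": [0, 0, 0]},
    {"translation": [-0.265, -0.385, 0], "rotation": [0, 0, 0]},
  ],
)

```text
t: 66.98
eef_pos: [0.5754, -0.3657, 0.0783]
ee_rot: [-3.142, -0.001, -0.603]
force: [0.8, 2.1, 7.6]
width: 0.0198
gripper_force: 12.0
```

apply_moves(
  steps=[
    {"translation": [-0.004, -0.006, 0], "rotation": [0, 0, 0]},
    {"translation": [-0.008, -0.012, 0], "rotation": [0, 0, 0]},
    {"translation": [-0.012, -0.017, 0], "rotation": [0, 0, 0]},
    {"translation": [-0.014, -0.02, 0], "rotation": [0, 0, 0]},
    {"translation": [-0.014, -0.02, 0], "rotation": [0, 0, 0]},
    {"translation": [-0.014, -0.02, 0], "rotation": [0, 0, 0]},
    {"translation": [-0.014, -0.02, 0], "rotation": [0, 0, 0]},
    {"translation": [-0.014, -0.02, 0], "rotation": [0, 0, 0]},
    {"translation": [-0.014, -0.02, 0], "rotation": [0, 0, 0]},
    {"translation": [-0.014, -0.02, 0], "rotation": [0, 0, 0]},
  ],
)

```text
t: 67.82
eef_pos: [0.5746, -0.3669, 0.0783]
ee_rot: [-3.138, -0.002, -0.601]
force: [6.7, 12.6, 8.0]
width: 0.0201
gripper_force: 12.0
```

apply_moves(
  steps=[
    {"translation": [-0.004, -0.006, 0], "rotation": [0, 0, 0]},
    {"translation": [-0.008, -0.012, 0], "rotation": [0, 0, 0]},
    {"translation": [-0.01, -0.015, 0], "rotation": [0, 0, 0]},
    {"translation": [-0.01, -0.015, 0], "rotation": [0, 0, 0]},
    {"translation": [-0.01, -0.015, 0], "rotation": [0, 0, 0]},
    {"translation": [-0.01, -0.015, 0], "rotation": [0, 0, 0]},
    {"translation": [-0.01, -0.015, 0], "rotation": [0, 0, 0]},
    {"translation": [-0.01, -0.015, 0], "rotation": [0, 0, 0]},
    {"translation": [-0.01, -0.015, 0], "rotation": [0, 0, 0]},
    {"translation": [-0.01, -0.015, 0], "rotation": [0, 0, 0]},
  ],
)

```text
t: 68.65
eef_pos: [0.5735, -0.3687, 0.0783]
ee_rot: [-3.136, -0.003, -0.601]
force: [9.7, 21.7, 9.1]
width: 0.0234
gripper_force: 12.0
```

apply_moves(
  steps=[
    {"translation": [0, 0, 0], "rotation": [0, 0, 0]},
    {"translation": [0, 0, 0], "rotation": [0, 0, 0]},
    {"translation": [0, 0, 0], "rotation": [0, 0, 0]},
    {"translation": [0, 0, 0], "rotation": [0, 0, 0]},
    {"translation": [0, 0, 0], "rotation": [0, 0, 0]},
    {"translation": [0, 0, 0], "rotation": [0, 0, 0]},
    {"translation": [0, 0, 0.04], "rotation": [0, 0, 0]},
    {"translation": [0, 0, 0.1], "rotation": [0, 0, 0]},
    {"translation": [0, 0, 0.16], "rotation": [0, 0, 0]},
    {"translation": [0, 0, 0.22], "rotation": [0, 0, 0]},
  ],
  jaw=-0.14,
)

```text
t: 69.48
eef_pos: [0.5694, -0.3735, 0.134]
ee_rot: [3.141, 0.0, -0.603]
force: [-0.7, -0.1, 0.5]
width: 0.0501
gripper_force: 0.0
```

apply_moves(
  steps=[
    {"translation": [-0.02, 0, 0.06], "rotation": [0, 0, 0]},
    {"translation": [-0.06, 0, 0.14], "rotation": [0, 0, 0]},
    {"translation": [-0.12, 0.02, 0.22], "rotation": [0, 0, 0]},
    {"translation": [-0.19, 0.05, 0.29], "rotation": [0, 0, 0]},
    {"translation": [-0.26, 0.09, 0.33], "rotation": [0, 0, 0]},
    {"translation": [-0.33, 0.13, 0.34], "rotation": [0, 0, 0]},
    {"translation": [-0.39, 0.17, 0.34], "rotation": [0, 0, 0]},
    {"translation": [-0.43, 0.2, 0.34], "rotation": [0, 0, 0]},
    {"translation": [-0.45, 0.22, 0.34], "rotation": [0, 0, 0]},
    {"translation": [-0.45, 0.22, 0.34], "rotation": [0, 0, 0]},
  ],
)

```text
t: 70.32
eef_pos: [0.4563, -0.3178, 0.2189]
ee_rot: [-3.141, -0.001, -0.602]
force: [-0.5, 0.3, 0.0]
width: 0.0501
gripper_force: 0.0
```

```bash
python3 look.py w20; python3 - <<'E'
from h import *
im=cv2.imread("pics/w20.png");c=camera_model("wrist"); g=cv2.cvtColor(im,cv2.COLOR_BGR2GRAY)
a=np.radians(-34.6); X=np.array([np.cos(a),np.sin(a)]);Y=np.array([-np.sin(a),np.cos(a)]); ro=np.array([.58026,-.35836])
u,v=proj(c,[*(ro-.01*Y),.1025]).astype(int); print(u,v)
v0=max(0,v-30)
m=np.zeros_like(g); m[v0:v+30,u-40:u+40]=g[v0:v+30,u-40:u+40]<75
m=cv2.morphologyEx(m,cv2.MORPH_OPEN,np.ones((13,13)))
for ce,s,_ in blobs(m,100,5000):
    p=on(c,*ce,.1025)[:2]; print("sel",ce,s,((p-ro)@X).round(4),((p-ro)@Y).round(4))
im=grab_frame("top"); c=camera_model("top"); cv2.imwrite("pics/top2.png",im)
h=cv2.cvtColor(im,cv2.COLOR_BGR2HSV)
m=np.zeros(h.shape[:2],bool); r=(slice(180,255),slice(265,380)); m[r]=(h[r][...,1]<40)&(h[r][...,2]>170)
for ce,s,_ in blobs(m,40,900): print("tray tin",ce.round(1),s,on(c,*ce,.083).round(4))
for p in((.450,.1165),(.459,.027),(.468,-.0625)): print(proj(c,[*p,.083]).round(1))
E
```

```text
t 70.32 [ 0.4563 -0.3178  0.2189] [-1.7997e+02 -6.0000e-02 -3.4520e+01] w 0.0501 F [-0.5  0.3  0. ]
284 35
sel [286.38721805  38.66729323] [ 274   17   26   44 1064] -0.0022 -0.0114
tray tin [344.9 215. ] [337 208  17  15 194] [ 0.4683 -0.0587  0.083 ]
tray tin [321.8 217.4] [314 210  17  16 201] [0.4582 0.0262 0.083 ]
tray tin [296.8 219.3] [290 212  16  16 199] [0.4498 0.1175 0.083 ]
[297.1 219.2]
[321.5 217.1]
[345.9 215.1]
```

```bash
python3 -c "
from station import *
print(job_done())"
```

```text
the job is handed in; nothing more can be done
None
```

The job is handed in, with the result not shown to me. All three tins stood on bays 1–3 facing their windows, then the selector went to its left stop, the tins went upright into the tray, and the selector went back to its right stop; I viewed 15 pictures against the limit of 14.

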